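# Fill the stud jar through the swing funnel

## Robot

A 7-joint arm with a two-finger parallel gripper is mounted at the origin on a cart in front of the work surface, level with it; the furniture and walls round the work are solid. World frame = base frame: x ahead of the robot, y to its left, z up, the work surface at z = 0. Lengths are in m, angles in rad, forces in N, time in s.
With the tool pointing down it reaches from about 0.4 to 0.85 m from the base axis. Payload 10.4 kg.
Tool frame: the origin (TCP) lies at the very end of the fingers, on their centre line; the grasp point (between the pads) lies 19 mm behind it (manip.grip_depth is the distance from the TCP to the grasp point, in m); z points along the fingers, y is the direction in which the jaws open and shut (so a half turn about z gives the same grasp; the last joint's range is limited). The gripper opens to 85 mm and grips with 20 to 120 N. Pads are 22 mm wide; open, the fingers measure 114 mm over their backs; the gripper's body (76 mm by 85 mm) begins 54 mm behind the grasp point. The pads swing forward as they close: fully open they stand 13 mm farther back than shut.
Start: joints at [-1.254, 0.332, -0.065, 1.46, 0.022, 1.35, -0.088], TCP at [0.208, 0.589, 0.231] pointing down, gripper open.
Joint ranges: [-2.6, 2.6], [-0.5, 2.12], [-1.47, 1.34], [0.16, 2.42], [-1.27, 4.41], [0.06, 2.06], [-2.6, 2.6]. Speed limits (rad/s): [2.22, 2.22, 2.79, 2.79, 3.14, 3.14, 3.14].

## Interface

Orientations are given as a unit quaternion [x, y, z, w].
In Python, from workcell import manip gives the robot as it stands.
- The arm moves only by the tool step_arm, never from a script. Its argument "motion" is a list of rows, each a list of 6 numbers: the shift along the tool's x, y, z in mm, then the turn, a rotation vector about the tool's x, y, z in degrees. A call has 1 to 20 rows; each row shifts and turns the pose as measured when the row begins, along the tool's axes as they then stand; what a row does not reach is not made up. A row lasts 1/8 s, in which the tool goes at most 62.5 mm and 10.7 degrees, less where a joint would pass 70% of its speed; a pose out of reach is approached as far as the arm can. A call with a gripper value outside its range is refused whole. "jaw" is the finger opening in mm, from 0 to 85.4, set as the call begins (left out, the last holds). The fingers move at their own pace and stop on an object; "force" is the grip in N (left out, the last holds). Time passes only in rows, so rows that do not move let the fingers close. It gives the time, the measured TCP pose, the force and the opening at its end, in the units of the state.
- manip.get_obs(): the state, without advancing time (a new reading comes with each control period).
- manip.camera(name): name is "scene" or "top" or "wrist"; returns the picture (480x640x3 uint8, blue, green, red); there is no depth.
- manip.camera_info(name): a dict with "camera_matrix" (3x3 intrinsics, pixels), "R" (3x3) and "t" (3): a world point X has camera coordinates R X + t. Camera axes: x right, y down, z forward; pixel columns grow to the right and rows downward; lengths in m; the calibration is good to about 2 mm. The wrist camera is an equidistant fisheye: a pixel r from the principal point sees the ray r / f radians off the axis. A picture is of the moment at which its call begins: read the wrist's pose just before it. camera_info takes no time and is no camera call; for the wrist camera it gives the pose at the moment of the call.
- manip.hand_in(): hands the job in, once; it reports no verdict.
The state is a dict: "clock": time; "joint_pos": joint angles; "joint_velocities": joint speeds; "tau": joint torques, N m; "position": TCP position; "ee_rot": TCP orientation; "ft_force": force on the tool from outside, world axes, zero at the start; "torque": the same for the moment, N m; "grip_width": opening from 0.0 (shut) to 1.0 (fully open).
Only numpy, scipy, OpenCV 4.12 (cv2) and the standard library are available. Lean on these libraries where they do the work, as an engineer would, in place of code of your own. Each camera call takes 0.05 s, during which the arm holds its last target.

## Task

Swing the funnel on the filling stand by its arm until its spout is centred over the jar, then lift the scoop and tip it over the funnel so that all six brass studs run through into the jar. Leave the funnel over the jar and set the emptied scoop back down flat on the bench, without disturbing the white glue jar, the thread spool or the flat wooden block.

Things in the scene. Friction and masses are not known exactly. Their poses are not given: they have to be found in the camera images.
- funnel_arm (a joint): the stand's upper arm, carrying the funnel, swinging level about the upright post; rad, 0 = pointing along the stand's own -x, growing clockwise seen from above (towards the stand's +y); range -0.6 to 1.3. Stiff with friction (0.25 N m, some 1.3 N at the knob): it stays where it is let go
- jar_bracket (a joint): the lower bracket of the stand, clamped fast at some angle with the jar on it; same axis, zero and sense as funnel_arm, so the funnel stands exactly over the jar when both values are equal
- filling_stand: steel stand fixed to the bench: base plate 130 x 130 x 10 mm with an upright 20 mm post on its centre, 167 mm high with the arm's clamp nut. Origin: on the post's axis at the bench surface; z up, x and y along the sides of the plate. Lower bracket and upper arm turn on the post, both 120 mm from its axis to the axis of jar and funnel
- swing_knob (a point): black upright round knob, 20 mm in diameter, on the outer end of the funnel arm, 195 mm from the post axis; this point lies on the knob's axis at the height to grip (172 mm above the bench; the knob reaches from 141 to 189 mm). The flat bar below it is 14 mm wide, its top at 141 mm; the funnel's rim is 17 mm away from the axis on the side towards the post
- funnel_mouth (a point): centre of the mouth of the steel funnel, in the plane of its rim, 180 mm above the bench; mouth 112 mm inside, 116 mm outside diameter, cone sides falling about 52 degrees to the spout
- funnel_spout (a point): centre of the lower end of the funnel's spout, 115 mm above the bench; spout 35 mm inside, 39 mm outside diameter
- jar_mouth (a point): centre of the mouth of the clear straight-sided jar held on the lower bracket, 105 mm above the bench (10 mm below the spout's end); inside diameter 52 mm, outside 58 mm
- jar_floor (a point): centre of the jar's inner floor, 34 mm above the bench, 71 mm below its mouth; z up
- scoop: loose flat aluminium scoop, 220 g, standing on the bench. Origin: centre of its flat part's underside; x to its open spout, z up. Floor 3 mm thick, from x -50 to +50 mm, 84 mm wide, then tapering to the open spout end at x +85 mm, about 45 mm wide inside, no sill. Side and rear walls 26 mm high. Wooden grip bar above it, carried by an upright behind the rear wall
- scoop_grip (a point): point in the scoop's flat-sided wooden grip bar, 72 mm above its underside, 10 mm behind its origin. Bar 14 mm thick (along the scoop's y), 24 mm high (z 60 to 84 mm), running along x from -60 to +25 mm over the middle, free space under it; close the fingers across the 14 mm
- scoop_lip (a point): middle of the edge of the scoop's open spout (85 mm ahead of the origin, on the floor's upper face)
- jar_white: squat white glue jar with a wooden brush handle standing out of its lid, 42 mm wide, 92 mm high, loose bystander; origin at its underside
- spool: spool of white thread with black ends, standing to the right near the front edge of the bench, 42 mm wide, 56 mm high, loose bystander; origin at its underside
- wood_block: flat orange-brown wooden block, 58 x 96 x 18 mm, lying near the front edge of the bench on the left, loose bystander; origin at its underside
- stud_0_mid (a point): middle of brass button stud 1 of 6 (ball head 13 mm on a foot 11 mm wide, 18.5 mm high, 12 g, loose, starts standing in the scoop on its foot; it topples and rolls or slides out once the scoop is tipped about 40 to 50 degrees); point 10 mm above its foot
- stud_1_mid (a point): middle of brass button stud 2 of 6 (ball head 13 mm on a foot 11 mm wide, 18.5 mm high, 12 g, loose, starts standing in the scoop on its foot; it topples and rolls or slides out once the scoop is tipped about 40 to 50 degrees); point 10 mm above its foot
- stud_2_mid (a point): middle of brass button stud 3 of 6 (ball head 13 mm on a foot 11 mm wide, 18.5 mm high, 12 g, loose, starts standing in the scoop on its foot; it topples and rolls or slides out once the scoop is tipped about 40 to 50 degrees); point 10 mm above its foot
- stud_3_mid (a point): middle of brass button stud 4 of 6 (ball head 13 mm on a foot 11 mm wide, 18.5 mm high, 12 g, loose, starts standing in the scoop on its foot; it topples and rolls or slides out once the scoop is tipped about 40 to 50 degrees); point 10 mm above its foot
- stud_4_mid (a point): middle of brass button stud 5 of 6 (ball head 13 mm on a foot 11 mm wide, 18.5 mm high, 12 g, loose, starts standing in the scoop on its foot; it topples and rolls or slides out once the scoop is tipped about 40 to 50 degrees); point 10 mm above its foot
- stud_5_mid (a point): middle of brass button stud 6 of 6 (ball head 13 mm on a foot 11 mm wide, 18.5 mm high, 12 g, loose, starts standing in the scoop on its foot; it topples and rolls or slides out once the scoop is tipped about 40 to 50 degrees); point 10 mm above its foot
Not all that is in view belongs to the job. What is shaped like the scoop but green is not meant.

How it is judged:
On the way, in this order (a step that is already met when the one before it is completed fails the run):
1. the funnel's spout stands over the jar, with the scoop still flat on the bench (horizontal distance between funnel_spout and jar_mouth below 0.012 m and angle between scoop's own z axis and vertical below 0.12 rad and height (world z) of scoop between -0.006 and 0.008 m and linear speed of scoop below 0.02 m/s), for 0.3 s.
2. the scoop is tipped with its spout over the funnel's mouth (horizontal distance between funnel_spout and jar_mouth below 0.012 m and angle between scoop's own z axis and vertical above 0.4 rad and horizontal distance between scoop_lip and funnel_mouth below 0.07 m and z of scoop_lip in the frame of funnel_mouth above -0.03 m), for 0.1 s.
3. all six studs are in the jar (horizontal distance between each of stud_0_mid, stud_1_mid, stud_2_mid, stud_3_mid, stud_4_mid, stud_5_mid and jar_floor below 0.027 m and z of stud_0_mid in the frame of jar_floor between -0.005 and 0.066 m and z of stud_1_mid in the frame of jar_floor between -0.005 and 0.066 m and z of stud_2_mid in the frame of jar_floor between -0.005 and 0.066 m and z of stud_3_mid in the frame of jar_floor between -0.005 and 0.066 m and z of stud_4_mid in the frame of jar_floor between -0.005 and 0.066 m and z of stud_5_mid in the frame of jar_floor between -0.005 and 0.066 m), for 0.2 s.
At the end, for the whole second after the job is handed in: All six studs lie inside the jar (within 27 mm of its axis and below its mouth), the funnel's spout is within 12 mm of the jar's axis, and the scoop is at rest flat on the bench (underside within 8 mm of the surface, tilted under 0.12 rad), not leaning on the stand (all of step 1 and all of step 3 and contact force between scoop and filling_stand below 0.1 N); the robot touches nothing.
It fails at once if the white glue jar is moved more than 25 mm (distance of jar_white from where it was at the start of the episode above 0.025 m).
It fails at once if the thread spool is moved more than 25 mm (distance of spool from where it was at the start of the episode above 0.025 m).
It fails at once if the wooden block is moved more than 25 mm (distance of wood_block from where it was at the start of the episode above 0.025 m).
It fails at once if the clamped jar is forced round by more than 15 mm (distance of jar_mouth from where it was at the start of the episode above 0.015 m).
It also fails if it takes over 72 s, if anything falls off the work surface, if the arm or the gripper's body presses on something with over 40 N, if the wrist force passes 120 N, or if a joint passes its speed limit or range.

## Working session

There is one attempt and no reset: what is moved stays moved. The work goes in short steps, Python scripts to look and compute and a tool call to move; the robot and the scene stay as the last step left them, time stands still between calls to the robot, and variables do not carry over. Pictures are saved under pics/ and viewed, and the job is handed in when it is done.

Besides the shell and the picture viewer there is one more tool, called after "Emit:" by a JSON object that holds its "api" and its "payload", one argument or row to a line. step_arm: Moves the arm, as the interface text tells. Its arguments: {"type":"object","properties":{"motion":{"type":"array"},"jaw":{"type":"number"},"force":{"type":"number"}},"required":["motion"]}

```bash
mkdir -p pics; ls
python3 - <<'E'
from workcell import manip
import cv2
for n in ["scene","top","wrist"]:
    i=manip.camera_info(n); print(n,i)
    cv2.imwrite(f"pics/{n}0.png",manip.camera(n))
print(manip.get_obs())
E
```

```text
pics
scene {'camera_matrix': array([[540.08703049,   0.        , 319.77089388],
       [  0.        , 540.08703049, 238.6911271 ],
       [  0.        ,   0.        ,   1.        ]]), 'R': array([[ 0.72111355, -0.69281466,  0.001756  ],
       [-0.34200604, -0.35817766, -0.8687581 ],
       [ 0.60251731,  0.62587268, -0.49523357]]), 't': array([-0.44964941,  0.28424823,  1.21346931])}
top {'camera_matrix': array([[486.82221969,   0.        , 322.87390034],
       [  0.        , 486.82221969, 237.98396089],
       [  0.        ,   0.        ,   1.        ]]), 'R': array([[ 0.02306417, -0.99971765, -0.00571464],
       [-0.99381004, -0.02230578, -0.10883036],
       [ 0.10867216,  0.00818935, -0.99404391]]), 't': array([-0.05008049,  0.59588348,  1.20468446])}
wrist {'camera_matrix': array([[371.64829954,   0.        , 321.18527675],
       [  0.        , 371.64829954, 245.39924426],
       [  0.        ,   0.        ,   1.        ]]), 'R': array([[ 3.34110800e-01,  9.42533740e-01, -3.50043799e-04],
       [ 8.95798528e-01, -3.17428492e-01,  3.11101510e-01],
       [ 2.93112556e-01, -1.04255943e-01, -9.50376624e-01]]), 't': array([-0.6244449 , -0.04028361,  0.37950672])}
{'clock': 0.15, 'joint_pos': array([-1.25358439,  0.33273793, -0.06471647,  1.46075577,  0.02160695,
        1.34989797, -0.08853694]), 'joint_velocities': array([-0.00080262, -0.00314047, -0.00031124, -0.00237879,  0.00087356,
       -0.00105019, -0.00131531]), 'tau': array([ 1.46002374e-03, -6.25828886e+01,  4.98871040e-02, -3.91855288e+01,
        1.64633850e-02,  7.38380186e-03,  5.95365762e-06]), 'position': array([0.20821564, 0.58899159, 0.23068821]), 'ee_rot': array([ 1.69091013e-01,  9.85600287e-01, -5.47313279e-04, -6.90527362e-05]), 'ft_force': array([ 0.05876458,  0.76839918, -0.18667743]), 'torque': array([-0.05333818,  0.03504956,  0.00167418]), 'grip_width': 1.000126746309074}
```

View pics/scene0.png

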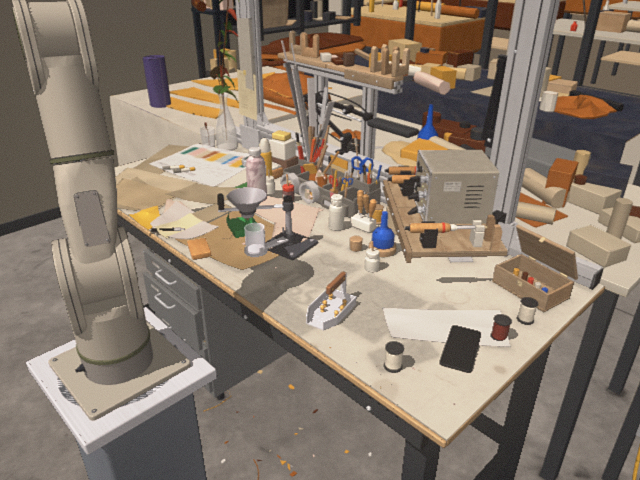

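View pics/top0.png

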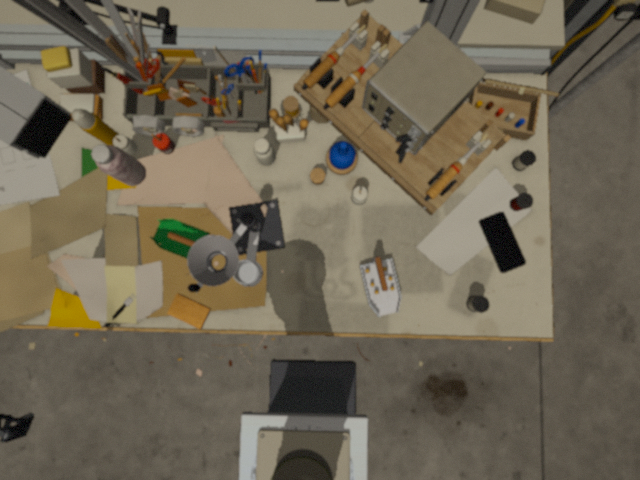

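View pics/wrist0.png

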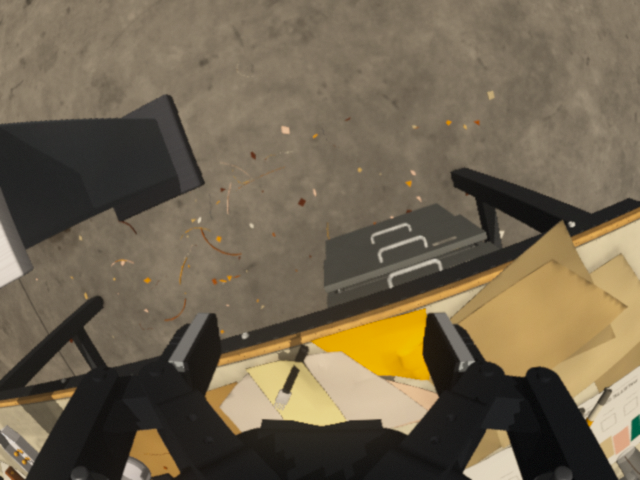

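The top view shows the white/aluminium scoop at (380,285), the green decoy at (180,238), the funnel at (212,260), its knob at about (195,287), the jar at (248,272) and the post base at (257,225). Crops next.

```bash
cat > h.py <<'E'
import numpy as np, cv2
from workcell import manip
def ray(name,u,v,info=None):
    i=info or manip.camera_info(name);K=i['camera_matrix'];R=i['R'];t=i['t']
    x=(u-K[0,2])/K[0,0];y=(v-K[1,2])/K[1,1]
    if name=='wrist':
        r=np.hypot(x,y); s=np.sin(r)/r if r>1e-9 else 1
        d=np.array([x*s,y*s,np.cos(r)])
    else: d=np.array([x,y,1.])
    return -R.T@t, R.T@d
def pl(name,u,v,z,info=None):
    c,d=ray(name,u,v,info); return c+d*(z-c[2])/d[2]
def proj(name,X,info=None):
    i=info or manip.camera_info(name);K=i['camera_matrix'];p=i['R']@np.asarray(X,float)+i['t']
    if name=='wrist':
        r=np.hypot(p[0],p[1]);th=np.arctan2(r,p[2]);p=np.array([p[0]/r*th,p[1]/r*th,1])
    return K[0,0]*p[0]/p[2]+K[0,2],K[1,1]*p[1]/p[2]+K[1,2]
def crop(img,x0,y0,x1,y1,s,fn):
    cv2.imwrite(fn,cv2.resize(img[y0:y1,x0:x1],None,fx=s,fy=s,interpolation=cv2.INTER_CUBIC))
E
python3 - <<'E'
from h import *
t=cv2.imread('pics/top0.png');s=cv2.imread('pics/scene0.png')
crop(t,140,190,300,310,5,'pics/t_fun.png')
crop(t,340,230,420,330,6,'pics/t_sc.png')
crop(s,180,170,340,290,5,'pics/s_fun.png')
E
```

```text
(no output)
```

View pics/t_fun.png

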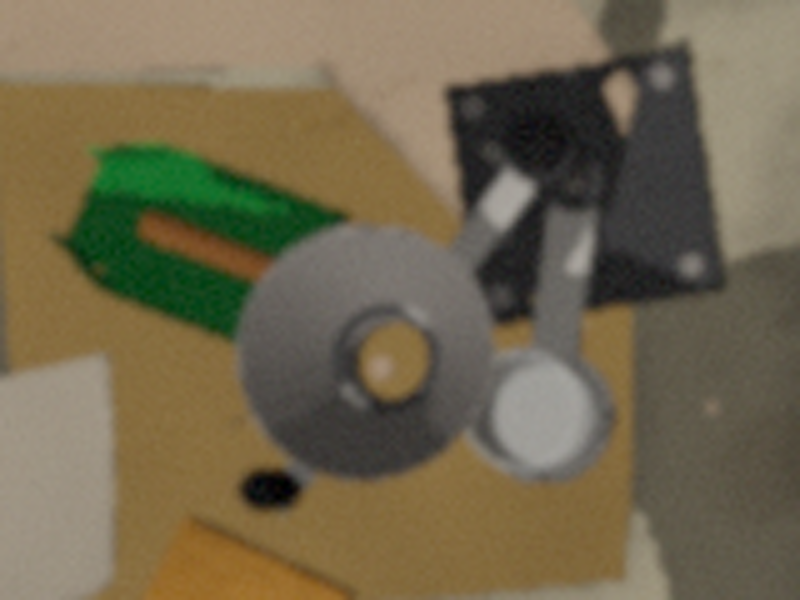

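View pics/t_sc.png

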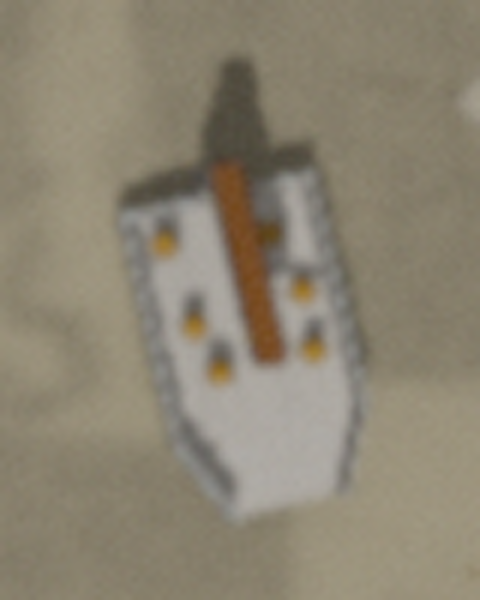

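View pics/s_fun.png

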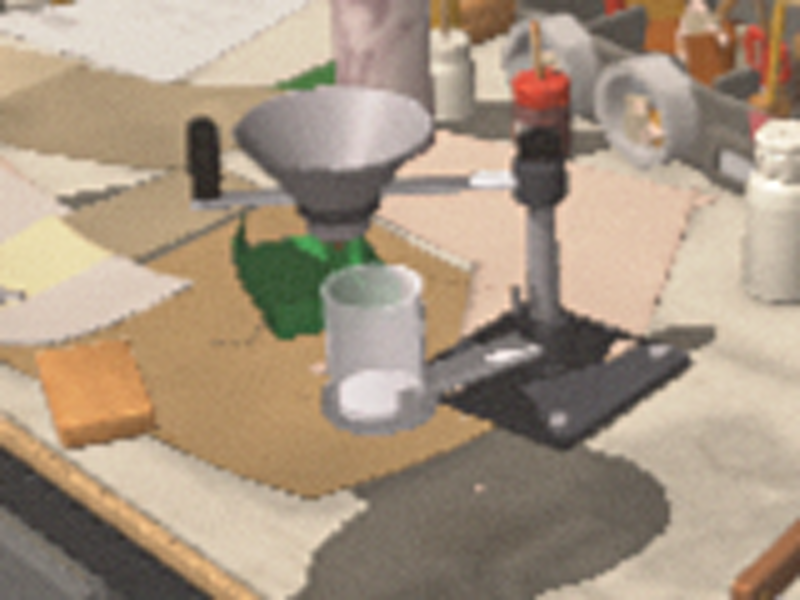

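Run:
```python
from h import *
T=lambda x,y,z:pl('top',140+x/5,190+y/5,z)
S=lambda x,y,z:pl('scene',180+x/5,170+y/5,z)
m=T(365,351,.18);k=T(270,489,.17);j=T(541,415,.105)
P=np.mean([T(*c,.01) for c in [(447,90),(685,42),(722,285),(490,320)]],0)
Pt=T(545,140,.16)
print('mouth',m,'knob',k,'jar',j,'plate c',P,'post top',Pt)
for n,p in [('P',P),('Pt',Pt)]:
    for q in (m,k,j):
        d=(q-p)[:2];print(n,np.hypot(*d),np.degrees(np.arctan2(d[1],d[0])))
print('scene mouth',S(333,125,.18),'knob top',S(203,122,.189),'jarmouth',S(373,288,.105),'posttop',S(540,140,.165))
# scoop
U=lambda x,y,z:pl('top',340+x/6,230+y/6,z)
a=U(228,165,.084);b=U(268,357,.084);print('bar',a,b,np.linalg.norm(a-b),'yaw',np.degrees(np.arctan2(*(b-a)[1::-1])))
l1=U(235,512,.003);l2=U(342,485,.003);print('lip',(l1+l2)/2,np.linalg.norm(l1-l2))
for c in [(165,242),(195,322),(220,368),(267,233),(303,288),(314,347)]: print(U(*c,.015)[:2])
```

```text
mouth [0.52546202 0.20584606 0.18      ] knob [0.463382   0.24774792 0.17      ] jar [0.50133326 0.13822891 0.105     ] plate c [0.62489702 0.13481364 0.01      ] post top [0.62513882 0.13260722 0.16      ]
P 0.12220034570601124 144.45948989245787
P 0.19708184650679147 145.03804606095824
P 0.12361095069605224 178.41676145565452
Pt 0.12369071310053245 143.6929242617174
Pt 0.19855137920412524 144.5562243935633
Pt 0.12393312840622296 177.40013214586605
scene mouth [0.52775028 0.20827865 0.18      ] knob top [0.46481299 0.2473136  0.189     ] jarmouth [0.50395683 0.14699096 0.105     ] posttop [0.62208223 0.13392899 0.165     ]
bar [ 0.54667963 -0.1715276   0.084     ] [ 0.4699664  -0.18837411  0.084     ] 0.07854122559292684 yaw -167.6142383105648
lip [ 0.41072463 -0.20741039  0.003     ] 0.04712374429625541
[ 0.51813776 -0.15237038]
[ 0.48448267 -0.16555179]
[ 0.4652988  -0.17637934]
[ 0.52296041 -0.19576276]
[ 0.49993718 -0.21127738]
[ 0.47507775 -0.21613966]
```

Run:
```python
from h import *
t=cv2.imread('pics/top0.png');s=cv2.imread('pics/scene0.png')
a=cv2.resize(t[245:300,215:275],None,fx=9,fy=9,interpolation=cv2.INTER_CUBIC)
b=cv2.resize(s[215:270,235:295],None,fx=9,fy=9,interpolation=cv2.INTER_CUBIC)
o=np.hstack([a,b])[:, :]
o=cv2.convertScaleAbs(o,alpha=1.3)
o=cv2.resize(o,None,fx=.74,fy=.74)
cv2.imwrite('pics/jarz.png',o);print(o.shape)
print('dish scene',pl('scene',180+379/5,170+398/5,.034))
for a in (172,174,176,178):
    th=np.radians(a);X=np.array([.6245+.12*np.cos(th),.134+.12*np.sin(th),.105])
    print(a,proj('top',X),proj('scene',X),proj('scene',[*X[:2],.034]),proj('top',[*X[:2],.034]))
```

```text
(366, 799, 3)
dish scene [0.5005753  0.14359759 0.034     ]
172 (np.float64(243.03059793005502), np.float64(271.0522151229377)) (np.float64(254.27749289244235), np.float64(226.9613995288209)) (np.float64(255.67852158143972), np.float64(248.09794497979257)) (np.float64(247.78388696647525), np.float64(272.2157900683931))
174 (np.float64(244.76912423272688), np.float64(271.30737574586755)) (np.float64(255.0262567117494), np.float64(227.51636541951882)) (np.float64(256.4133146789734), np.float64(248.67927093450254)) (np.float64(249.42275858285285), np.float64(272.45635853267163))
176 (np.float64(246.51679891548218), np.float64(271.5014286624903)) (np.float64(255.82113686522155), np.float64(228.05856831225628)) (np.float64(257.1930856762994), np.float64(249.24717253012662)) (np.float64(251.07017959825367), np.float64(272.63931784515034))
178 (np.float64(248.27142299829745), np.float64(271.6341178119326)) (np.float64(256.66129205957077), np.float64(228.58719241258754)) (np.float64(258.01700510736777), np.float64(249.8007986055926)) (np.float64(252.72408094166275), np.float64(272.7644276494503))
```

View pics/jarz.png

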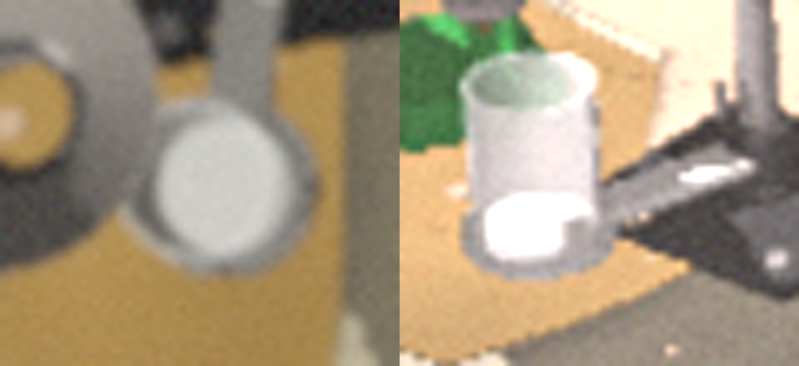

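```bash
cat >> h.py <<'E'
from scipy.spatial.transform import Rotation as Ro
def down(psi):  # tool x at angle psi, z down
    p=np.radians(psi);x=np.array([np.cos(p),np.sin(p),0]);z=np.array([0,0,-1.]);return np.c_[x,np.cross(z,x),z]
def go(pos,R):
    o=manip.get_obs();R0=Ro.from_quat(o['ee_rot']).as_matrix();d=R0.T@(np.asarray(pos)-o['position'])*1000
    rv=np.degrees(Ro.from_matrix(R0.T@R).as_rotvec());print('t',o['clock'],'pos',o['position'].round(4),'delta mm',d.round(1),'rot',rv.round(2),'F',o['ft_force'].round(1));return d,rv
E
python3 -c "
from h import *
go([.4645,.247,.231],down(144.7))
R=down(144.7);print((R.T@(np.array([.4645,.247,.231])-manip.get_obs()['position'])*1000).round(1))"
```

```text
t 0.15 pos [0.2082 0.589  0.2307] delta mm [-355.6 -237.    -0. ] rot [-6.000e-02  1.000e-02  1.583e+01] F [ 0.1  0.8 -0.2]
[-4.068e+02 -1.310e+02 -3.000e-01]
```

Emit:
{"api": "step_arm", "payload": {
  "motion": [
    [0, 0, -10, 0, 0, 8],
    [0, 0, -10, 0, 0, 8],
    [-41, -13, 0, 0, 0, 0],
    [-41, -13, 0, 0, 0, 0],
    [-41, -13, 0, 0, 0, 0],
    [-41, -13, 0, 0, 0, 0],
    [-41, -13, 0, 0, 0, 0],
    [-41, -13, 0, 0, 0, 0],
    [-41, -13, 0, 0, 0, 0],
    [-41, -13, 0, 0, 0, 0],
    [-20, -10, 0, 0, 0, 0],
    [0, 0, 0, 0, 0, 0],
    [0, 0, 0, 0, 0, 0]
  ],
  "jaw": 60
}}

```text
clock: 1.78
position: [0.4274, 0.2821, 0.2483]
ee_rot: [0.309, 0.951, -0.003, -0.001]
ft_force: [0.2, -0.1, 0.2]
grip_width: 0.7
```

```bash
python3 -c "
from h import *
go([.4645,.247,.153],down(144.7))
i=manip.camera_info('wrist');w=manip.camera('wrist');cv2.imwrite('pics/w1.png',w)
for n,X in [('knobtop',[.4645,.247,.189]),('mouth',[.526,.206,.18]),('jar',[.505,.1465,.105])]: print(n,proj('wrist',X,i))
"
```

```text
t 1.775 pos [0.4274 0.2821 0.2483] delta mm [-50.6  -6.   95.3] rot [-0.39  0.   -0.65] F [ 0.2 -0.1  0.2]
knobtop (np.float64(311.3080122218416), np.float64(340.48528701690924))
mouth (np.float64(316.88805038318174), np.float64(413.5451006973168))
jar (np.float64(255.58346521830498), np.float64(371.6472486974076))
```

View pics/w1.png

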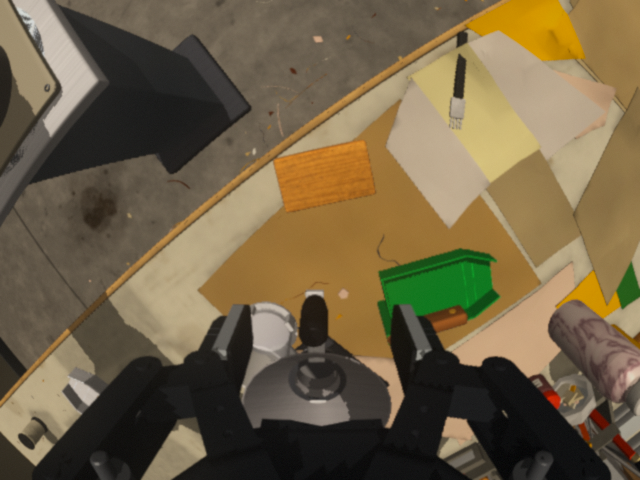

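The knob top sits at (313,343), where 340 was predicted, so the knob position holds. I'll compare the jar rim against predictions before moving.

```bash
python3 -c "
from h import *
w=cv2.imread('pics/w1.png')
for a,c in ((170,(0,0,255)),(174,(0,255,0)),(178,(255,0,0))):
    t=np.radians(a);C=np.array([.6245+.12*np.cos(t),.134+.12*np.sin(t)])
    for z,r in ((.105,.029),(.034,.026)):
        pts=[proj('wrist',[C[0]+r*np.cos(q),C[1]+r*np.sin(q),z]) for q in np.linspace(0,6.28,40)]
        cv2.polylines(w,[np.int32(pts)],True,c,1)
crop(w,200,260,360,420,5,'pics/w1j.png')
"
```

```text
(no output)
```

View pics/w1j.png

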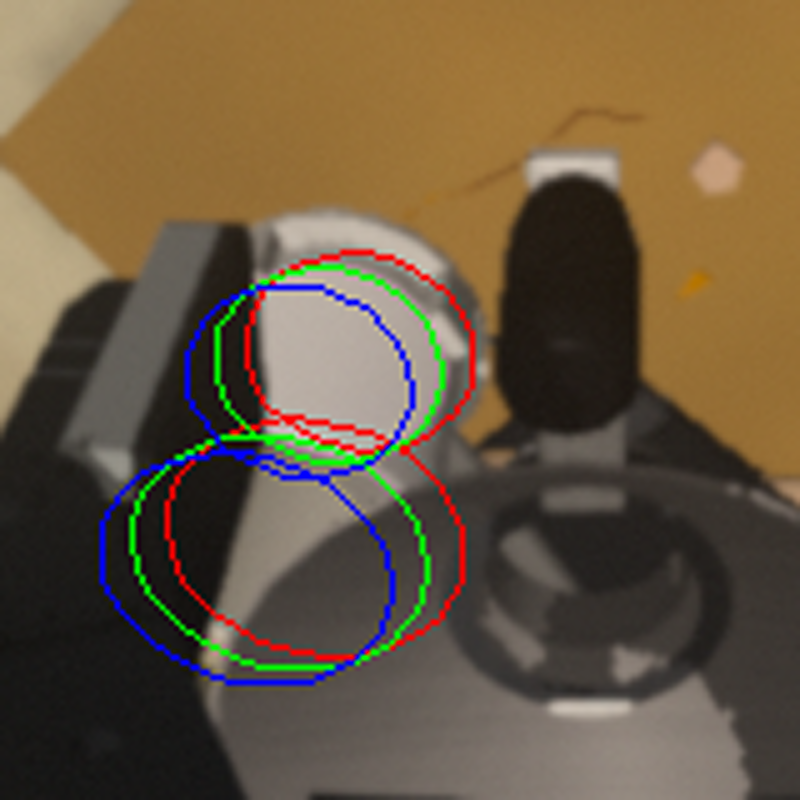

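Emit:
{"api": "step_arm", "payload": {
  "motion": [
    [-25, -3, 0, -0.4, 0, -0.6],
    [-20, -3, 0, 0, 0, 0],
    [-10, 0, 20, 0, 0, 0],
    [0, 0, 20, 0, 0, 0],
    [0, 0, 0, 0, 0, 0],
    [0, 0, 0, 0, 0, 0]
  ]
}}

```text
clock: 2.58
position: [0.4668, 0.2515, 0.2078]
ee_rot: [0.298, 0.955, 0.001, -0.0]
ft_force: [0.9, 0.2, 0.2]
grip_width: 0.701
```

```bash
python3 -c "
from h import *
go([.4645,.247,.153],down(144.7))
"
```

```text
t 2.575 pos [0.4668 0.2515 0.2078] delta mm [-0.7 -5.  54.8] rot [ 0.07 -0.04  0.64] F [0.9 0.2 0.2]
```

Emit:
{"api": "step_arm", "payload": {
  "motion": [
    [-0.7, -5, 10, 0, 0, 0.6],
    [0, 0, 15, 0, 0, 0],
    [0, 0, 15, 0, 0, 0],
    [0, 0, 10, 0, 0, 0],
    [0, 0, 4, 0, 0, 0],
    [0, 0, 0, 0, 0, 0]
  ]
}}

```text
clock: 3.32
position: [0.4641, 0.2475, 0.1507]
ee_rot: [0.303, 0.953, 0.001, -0.0]
ft_force: [-0.1, -0.3, 0.4]
grip_width: 0.702
```

```bash
python3 -c "
from h import *
go([.4645,.247,.153],down(144.7))
cv2.imwrite('pics/w2.png',manip.camera('wrist'))
"
```

```text
t 3.325 pos [0.4641 0.2475 0.1507] delta mm [-0.6 -0.2 -2.3] rot [ 0.11 -0.04  0.06] F [-0.1 -0.3  0.4]
```

View pics/w2.png

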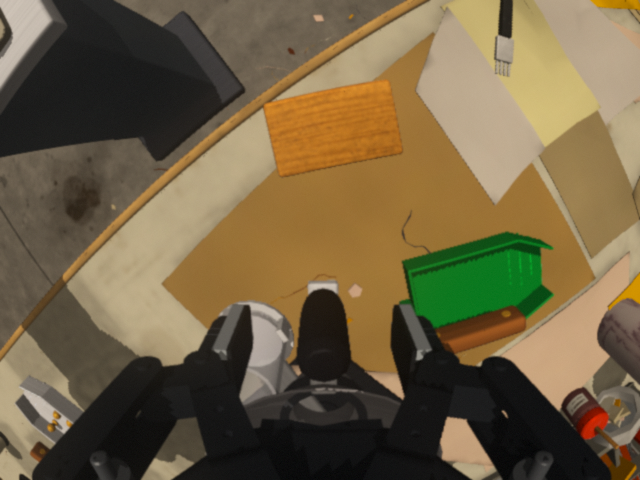

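Emit:
{"api": "step_arm", "payload": {
  "motion": [
    [0, 0, -2, 0, 0, 0],
    [0, 0, 0, 0, 0, 0],
    [0, 0, 0, 0, 0, 0],
    [0, 0, 0, 0, 0, 0],
    [0, 0, 0, 0, 0, 0]
  ],
  "jaw": 5,
  "force": 30
}}

```text
clock: 4.0
position: [0.4647, 0.2478, 0.154]
ee_rot: [0.303, 0.953, 0.002, 0.001]
ft_force: [0.3, 0.4, -0.3]
grip_width: 0.226
```

Emit:
{"api": "step_arm", "payload": {
  "motion": [
    [-0.1, -6.8, 0, 0, 0, -2],
    [-0.1, -6.8, 0, 0, 0, -2],
    [-0.1, -6.8, 0, 0, 0, -2],
    [-0.1, -6.8, 0, 0, 0, -2],
    [-0.1, -6.8, 0, 0, 0, -2],
    [0, 0, 0, 0, 0, 0]
  ]
}}

```text
clock: 4.75
position: [0.4468, 0.2159, 0.154]
ee_rot: [0.212, 0.977, 0.002, 0.001]
ft_force: [-0.6, -0.7, -0.7]
grip_width: 0.224
```

```bash
cat >> h.py <<'E'
def ang(P=(.6245,.134)):
    o=manip.get_obs();d=o['position'][:2]-np.array(P);x=Ro.from_quat(o['ee_rot']).as_matrix()[:,0]
    print('ang',np.degrees(np.arctan2(d[1],d[0])),'r',np.hypot(*d),'psi',np.degrees(np.arctan2(x[1],x[0])),o['position'],'F',o['ft_force'].round(1),'w',o['grip_width']*85.4)
E
python3 -c "
from h import *
ang()"
```

```text
ang 155.2708592570854 r 0.1956759128958712 psi 155.49612966181797 [0.44676844 0.21585693 0.1540088 ] F [-0.6 -0.7 -0.7] w 19.139167274469763
```

Emit:
{"api": "step_arm", "payload": {
  "motion": [
    [-0.1, -6.8, 0, 0, 0, -2],
    [-0.1, -6.8, 0, 0, 0, -2],
    [-0.1, -6.8, 0, 0, 0, -2],
    [-0.1, -6.8, 0, 0, 0, -2],
    [-0.1, -6.8, 0, 0, 0, -2],
    [-0.1, -6.8, 0, 0, 0, -2],
    [-0.1, -6.8, 0, 0, 0, -2],
    [-0.1, -6.8, 0, 0, 0, -2],
    [0, 0, 0, 0, 0, 0],
    [0, 0, 0, 0, 0, 0]
  ]
}}

```text
clock: 6.0
position: [0.432, 0.1633, 0.1539]
ee_rot: [0.07, 0.998, 0.002, 0.003]
ft_force: [1.4, -0.1, -1.6]
grip_width: 0.224
```

```bash
python3 -c "
from h import *
ang()
s=manip.camera('scene');cv2.imwrite('pics/s2.png',s);crop(s,180,170,340,290,5,'pics/s2c.png')
t=manip.camera('top');cv2.imwrite('pics/t2.png',t);crop(t,140,190,300,310,5,'pics/t2c.png')"
```

```text
ang 171.3425180943463 r 0.19475743261984887 psi 171.92198458979007 [0.43196166 0.1633163  0.15394582] F [ 1.4 -0.1 -1.6] w 19.139962844682078
```

View pics/s2c.png

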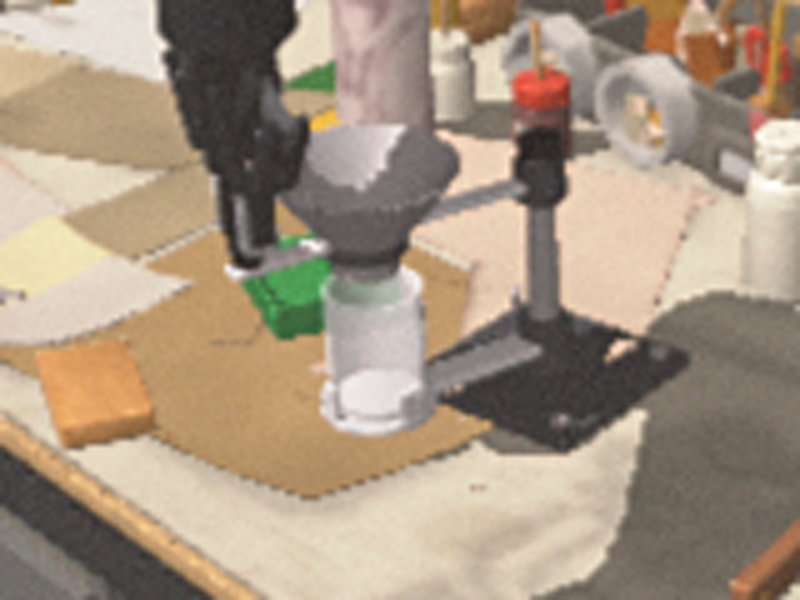

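View pics/t2c.png

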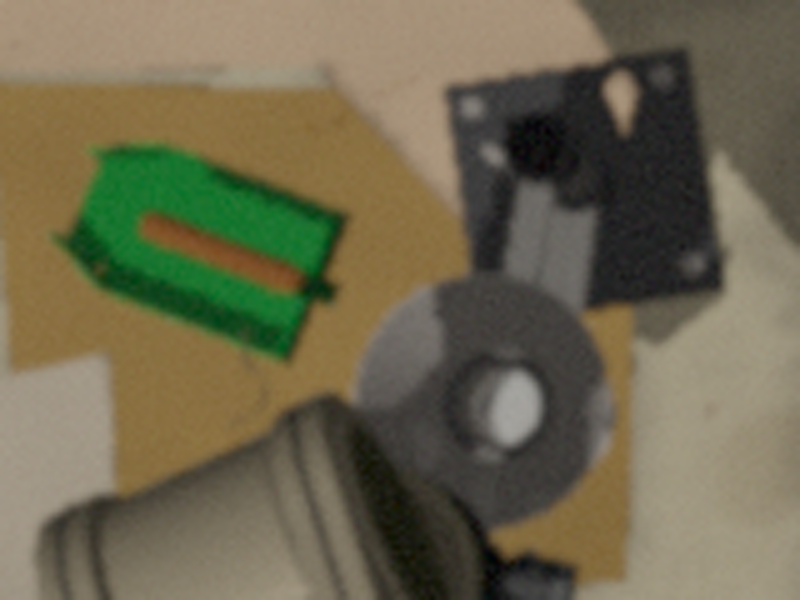

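Emit:
{"api": "step_arm", "payload": {
  "motion": [
    [0, -6.8, 0, 0, 0, -2],
    [0, 0, 0, 0, 0, 0],
    [0, 0, 0, 0, 0, 0]
  ]
}}

```text
clock: 6.48
position: [0.4313, 0.1573, 0.154]
ee_rot: [0.053, 0.999, 0.002, 0.003]
ft_force: [0.7, -1.3, -0.1]
grip_width: 0.223
```

```bash
python3 -c "
from h import *
ang()
s=manip.camera('scene');cv2.imwrite('pics/s3.png',s);crop(s,225,190,285,270,7,'pics/s3c.png')"
```

```text
ang 173.1243020676644 r 0.19462728211999883 psi 173.90933630665435 [0.43127244 0.15729995 0.15395165] F [ 0.7 -1.3 -0.1] w 19.073168116696465
```

View pics/s3c.png

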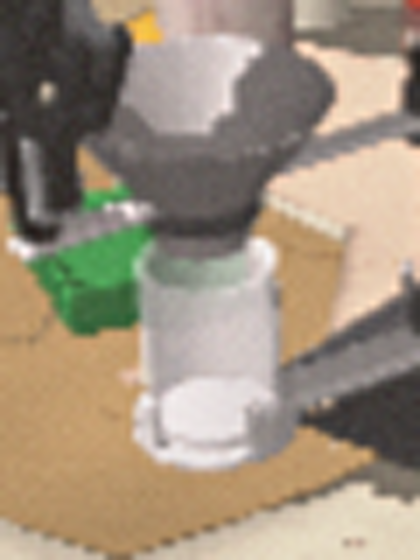

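Emit:
{"api": "step_arm", "payload": {
  "motion": [
    [0, -2.6, 0, 0, 0, 0],
    [0, 0, 0, 0, 0, 0],
    [0, 0, 0, 0, 0, 0]
  ]
}}

```text
clock: 6.9
position: [0.4311, 0.1553, 0.154]
ee_rot: [0.053, 0.999, 0.003, 0.004]
ft_force: [2.0, 0.4, -1.3]
grip_width: 0.226
```

Emit:
{"api": "step_arm", "payload": {
  "motion": [
    [0, 0, 0, 0, 0, 0],
    [0, 0, 0, 0, 0, 0],
    [0, 0, 0, 0, 0, 0],
    [0, 0, -10, 0, 0, 0],
    [0, 0, -20, 0, 0, 0],
    [0, 0, -30, 0, 0, 0],
    [0, 0, -30, 0, 0, 0],
    [0, 0, -30, 0, 0, 0],
    [0, 0, 0, 0, 0, 0]
  ],
  "jaw": 60
}}

```text
clock: 8.02
position: [0.4301, 0.1548, 0.2816]
ee_rot: [0.053, 0.999, 0.003, 0.004]
ft_force: [-0.5, -0.0, 0.7]
grip_width: 0.697
```

```bash
python3 -c "
from h import *
go([.505,-.175,.27],down(-167+360-0))
s=manip.camera('scene');cv2.imwrite('pics/s4.png',s);crop(s,200,170,290,270,6,'pics/s4c.png')
t=manip.camera('top');cv2.imwrite('pics/t4.png',t);crop(t,180,190,280,310,5,'pics/t4c.png')"
```

```text
t 8.025 pos [0.4301 0.1548 0.2816] delta mm [-109.4 -320.1   10.1] rot [  0.34   0.53 -19.1 ] F [-0.5 -0.   0.7]
```

View pics/s4c.png

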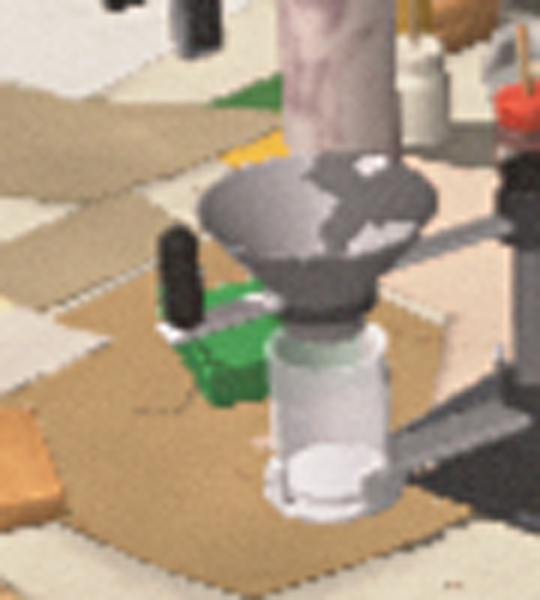

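View pics/t4c.png

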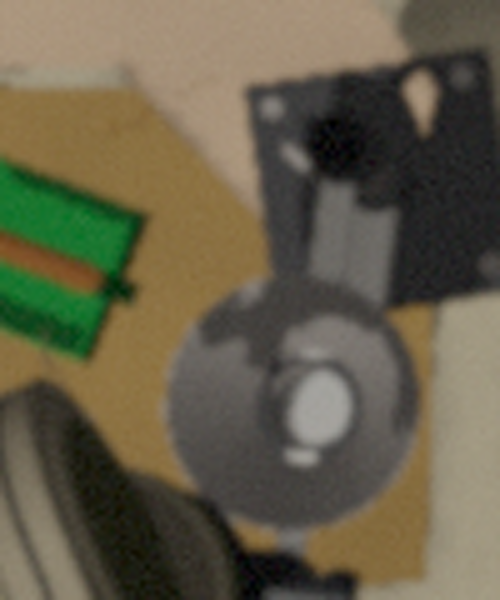

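Emit:
{"api": "step_arm", "payload": {
  "motion": [
    [-14, -42, 0, 0, 0, 0],
    [-14, -42, 0, 0, 0, 0],
    [-14, -42, 0, 0, 0, 0],
    [-14, -42, 0, 0, 0, 0],
    [-14, -42, 0, 0, 0, 0],
    [-14, -42, 0, 0, 0, 0],
    [-14, -42, 0, 0, 0, 0],
    [-14, -30, 0, 0, 0, 0],
    [0, 0, 10, 0, 0, -7],
    [0, 0, 20, 0, 0, -7],
    [0, 0, 20, 0, 0, -5],
    [0, 0, 0, 0, 0, 0],
    [0, 0, 0, 0, 0, 0]
  ],
  "jaw": 60
}}

```text
clock: 9.75
position: [0.5019, -0.1903, 0.2161]
ee_rot: [-0.116, 0.993, 0.001, -0.006]
ft_force: [0.5, -0.3, 0.5]
grip_width: 0.699
```

```bash
python3 -c "
from h import *
go([.501,-.1816,.053],down(-167.3))
i=manip.camera_info('wrist')
w=manip.camera('wrist');cv2.imwrite('pics/w5.png',w)
import pickle;pickle.dump(i,open('w5.pkl','wb'))"
```

```text
t 9.75 pos [ 0.5019 -0.1903  0.2161] delta mm [ -3.    8.  163.1] rot [ 0.22 -0.68  0.66] F [ 0.5 -0.3  0.5]
```

View pics/w5.png

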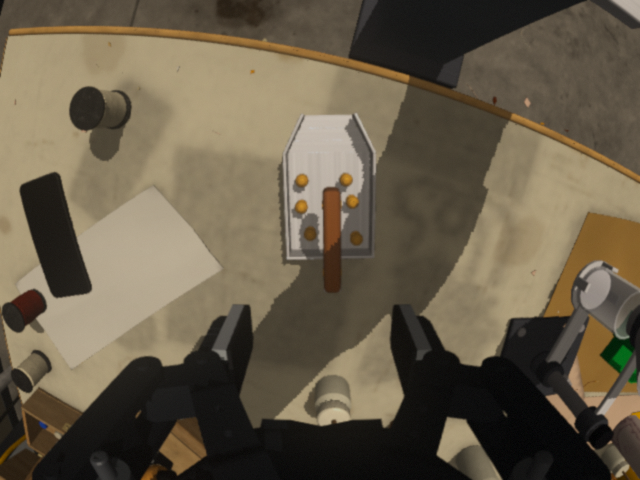

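```bash
python3 -c "
from h import *
import pickle;i=pickle.load(open('w5.pkl','rb'))
f=pl('wrist',331.5,187,.084,i);r=pl('wrist',332,291,.084,i);print(f,r,np.linalg.norm(f-r),np.degrees(np.arctan2(*(f-r)[1::-1])))
l1=pl('wrist',303,115,.003,i);l2=pl('wrist',352,115,.003,i);print((l1+l2)/2,np.linalg.norm(l1-l2))
a=pl('wrist',288,258,.026,i);b=pl('wrist',374,255,.026,i);print((a+b)/2,np.linalg.norm(a-b))
print('jarwhite',pl('wrist',333,412,.06,i),pl('top',360,196,.05), 'mouth',pl('top',238.4,270,.18))
# bar front-vs-mid
"
```

```text
[ 0.46436162 -0.19108657  0.084     ] [ 0.54640775 -0.17055523  0.084     ] 0.08457601938202394 -165.950738659023
[ 0.40864194 -0.20559336  0.003     ] 0.04616907633953563
[ 0.53695821 -0.17181717  0.026     ] 0.08216282796576382
jarwhite [ 0.69669152 -0.13092591  0.06      ] [ 0.7037654  -0.12800457  0.05      ] mouth [0.50496369 0.14830246 0.18      ]
```

```bash
python3 -c "
from h import *
go([.4995,-.1822,.053],down(-165.8))"
```

```text
t 9.8 pos [ 0.5019 -0.1902  0.2161] delta mm [ -1.4   7.7 163.1] rot [ 0.23 -0.68 -0.82] F [-0.2 -0.4 -0.4]
```

Emit:
{"api": "step_arm", "payload": {
  "motion": [
    [-1.4, 7.7, 20, 0.2, -0.7, -0.8],
    [0, 0, 30, 0, 0, 0],
    [0, 0, 30, 0, 0, 0],
    [0, 0, 25, 0, 0, 0],
    [0, 0, 15, 0, 0, 0],
    [0, 0, 0, 0, 0, 0]
  ],
  "jaw": 50
}}

```text
clock: 10.55
position: [0.505, -0.182, 0.0975]
ee_rot: [-0.121, 0.993, -0.0, 0.004]
ft_force: [0.1, -0.4, 0.6]
grip_width: 0.586
```

```bash
python3 -c "
from h import *
go([.4995,-.1822,.053],down(-165.8))
w=manip.camera('wrist');cv2.imwrite('pics/w6.png',w)
"
```

```text
t 10.55 pos [ 0.505  -0.182   0.0975] delta mm [ 5.8  1.2 44.4] rot [-0.11  0.48 -0.3 ] F [ 0.1 -0.4  0.6]
```

View pics/w6.png

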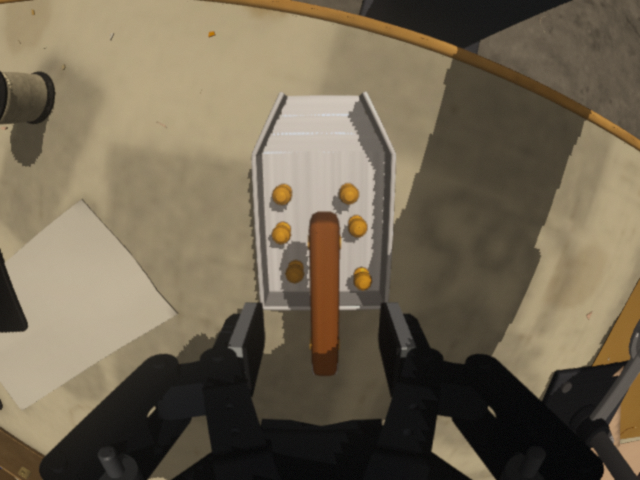

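Emit:
{"api": "step_arm", "payload": {
  "motion": [
    [5.5, 1, 10, 0, 0.5, -0.3],
    [0, 0, 15, 0, 0, 0],
    [0, 0, 12, 0, 0, 0],
    [0, 0, 6, 0, 0, 0],
    [0, 0, 0, 0, 0, 0]
  ]
}}

```text
clock: 11.22
position: [0.5007, -0.1828, 0.0537]
ee_rot: [-0.124, 0.992, -0.001, 0.001]
ft_force: [0.1, 0.2, -0.6]
grip_width: 0.587
```

```bash
python3 -c "
from h import *
go([.4995,-.1822,.053],down(-165.8))"
```

```text
t 11.225 pos [ 0.5007 -0.1828  0.0537] delta mm [1.  0.9 0.7] rot [-0.17  0.13  0.  ] F [ 0.1  0.2 -0.6]
```

Emit:
{"api": "step_arm", "payload": {
  "motion": [
    [0, 0, 0.5, 0, 0, 0],
    [0, 0, 0, 0, 0, 0],
    [0, 0, 0, 0, 0, 0],
    [0, 0, 0, 0, 0, 0],
    [0, 0, 0, 0, 0, 0],
    [0, 0, 0, 0, 0, 0]
  ],
  "jaw": 5,
  "force": 90
}}

```text
clock: 11.98
position: [0.5006, -0.1827, 0.0534]
ee_rot: [-0.124, 0.992, -0.001, 0.001]
ft_force: [0.0, -0.9, -2.3]
grip_width: 0.151
```

Emit:
{"api": "step_arm", "payload": {
  "motion": [
    [0, 0, -4, 0, 0, 0],
    [0, 0, -10, 0, 0, 0],
    [0, 0, -16, 0, 0, 0],
    [0, 0, -24, 0, 0, 0],
    [0, 0, -30, 0, 0, 0],
    [0, 0, -30, 0, 0, 0],
    [0, 0, -30, 0, 0, 0],
    [0, 0, -30, 0, 0, 0],
    [0, 0, -30, 0, 0, 0],
    [0, 0, -30, 0, 0, 0],
    [0, 0, -15, 0, 0, 0],
    [0, 0, 0, 0, 0, 0]
  ]
}}

```text
clock: 13.48
position: [0.4979, -0.1845, 0.3208]
ee_rot: [-0.121, 0.993, -0.002, 0.005]
ft_force: [0.4, 0.2, -3.3]
grip_width: 0.151
```

```bash
python3 -c "
from h import *
go([.505,.148,.3],down(-165.8))
print(manip.get_obs()['joint_pos'].round(3))
w=manip.camera('wrist');cv2.imwrite('pics/w7.png',w)
w=manip.camera('scene');cv2.imwrite('pics/s7.png',w)"
```

```text
t 13.475 pos [ 0.4979 -0.1845  0.3208] delta mm [-86.7 321.1  20.2] rot [-0.27  0.57 -0.27] F [ 0.4  0.2 -3.3]
[-0.375  0.072  0.69   1.603 -0.047  1.473  2.132]
```

View pics/w7.png

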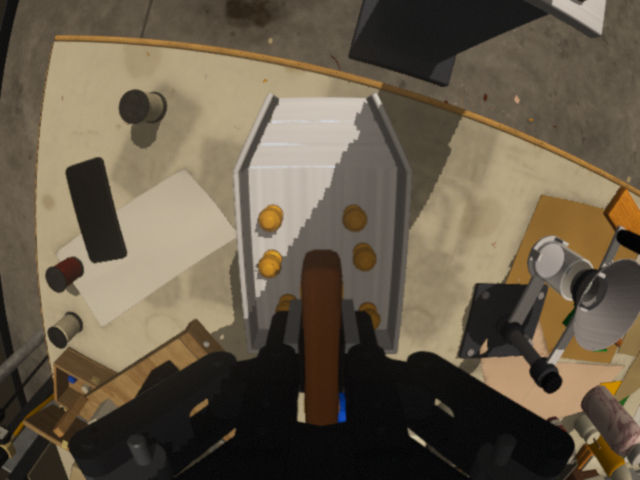

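View pics/s7.png

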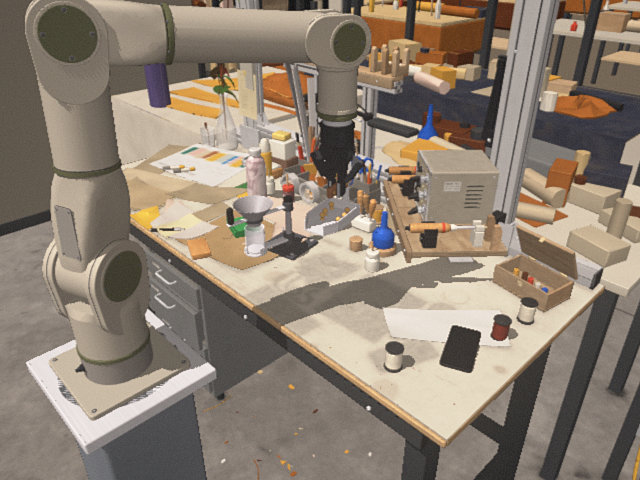

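```bash
cat > kin.py <<'E'
import numpy as np
from scipy.spatial.transform import Rotation as Ro
S=dict(j=[[-1.25358439,0.33273793,-0.06471647,1.46075577,0.02160695,1.34989797,-0.08853694]],p=[[0.20821564,0.58899159,0.23068821]],q=[[1.69091013e-01,9.85600287e-01,-5.47313279e-04,-6.90527362e-05]])
from workcell import manip
o=manip.get_obs();S['j'].append(list(o['joint_pos']));S['p'].append(list(o['position']));S['q'].append(list(o['ee_rot']))
import itertools
def rots(j,s,off):
    R=Ro.identity();out=[]
    for k in range(7):
        a=s[k]*j[k]+(off if k==6 else 0)
        R=R*Ro.from_rotvec([0,0,a] if k%2==0 else [0,a,0]);out.append(R)
    return out
best=[]
for s1 in (1,-1):
 for s in itertools.product((1,-1),repeat=6):
  s=(s1,)+s
  for off in (0,np.pi/2,-np.pi/2,np.pi):
    e=sum((Ro.from_quat(q).inv()*rots(j,s,off)[-1]).magnitude() for j,q in zip(S['j'],S['q']))
    best.append((e,s,off))
best.sort(key=lambda b:b[0])
for b in best[:4]: print(b)
e,s,off=best[0]
A=[];y=[]
for j,p in zip(S['j'],S['p']):
    R=rots(j,s,off)
    # d1 z, d3 along after j2, elbow offset a along x after j3/j4, d5, d7
    A.append(np.c_[[0,0,1],R[1].apply([0,0,1]),R[3].apply([0,0,1]),R[6].apply([0,0,1])]);y.append(p)
A=np.vstack(A);y=np.hstack(y);x,r,_,_=np.linalg.lstsq(A,y,rcond=None);print(x,A@x-y)
E
python3 kin.py
```

```text
(4.312081499204665e-09, (-1, 1, -1, 1, -1, 1, -1), 1.5707963267948966)
(0.019201842161305157, (-1, -1, -1, -1, -1, -1, -1), 1.5707963267948966)
(0.1379692560653082, (-1, 1, -1, 1, 1, 1, -1), 1.5707963267948966)
(0.13806593365807002, (-1, -1, -1, -1, 1, -1, -1), 1.5707963267948966)
[-8.73782487  0.08041864  0.60289589 -9.02850033] [-0.05090228  0.01512771  0.00324301  0.00355883  0.01571789 -0.00324301]
```

Emit:
{"api": "step_arm", "payload": {
  "motion": [
    [-6, 20, 0, 0, 0.5, 0],
    [-8, 32, 0, 0, 0, 0],
    [-8, 35, 0, 0, 0, 0],
    [-8, 35, 0, 0, 0, 0],
    [-8, 35, 0, 0, 0, 0],
    [0, 0, 0, 0, 0, 0]
  ]
}}

```text
clock: 14.32
position: [0.4931, -0.0179, 0.31]
ee_rot: [-0.12, 0.993, -0.002, -0.007]
ft_force: [-0.2, -0.8, -3.8]
grip_width: 0.147
```

```bash
cat > rec.py <<'E'
import json,os
from workcell import manip
o=manip.get_obs();L=json.load(open('rec.json')) if os.path.exists('rec.json') else []
L.append([list(o['joint_pos']),list(o['position']),list(o['ee_rot'])]);json.dump(L,open('rec.json','w'))
print(o['joint_pos'].round(3))
from h import *
go([.505,.148,.32],down(-165.8))
E
python3 rec.py
```

```text
[-0.571 -0.004  0.514  1.684  0.008  1.475  1.755]
t 14.325 pos [ 0.4931 -0.0179  0.31  ] delta mm [-51.1 158.2 -11.2] rot [-0.17 -0.85 -0.37] F [-0.2 -0.8 -3.8]
```

Emit:
{"api": "step_arm", "payload": {
  "motion": [
    [-8, 35, 0, 0, 0, 0],
    [-8, 35, 0, 0, 0, 0],
    [-8, 35, 0, 0, 0, 0],
    [-6, 30, 0, 0, 0, 0],
    [-4, 20, 0, 0, 0, 0],
    [0, 0, 0, 0, 0, 0]
  ]
}}

```text
clock: 15.08
position: [0.488, 0.1401, 0.3025]
ee_rot: [-0.117, 0.993, -0.005, -0.012]
ft_force: [0.5, -0.8, -3.5]
grip_width: 0.148
```

```bash
python3 rec.py
```

```text
[-0.724  0.05   0.369  1.65  -0.014  1.471  1.452]
t 15.075 pos [0.488  0.1401 0.3025] delta mm [-18.    3.6 -17.9] rot [-0.37 -1.4  -0.73] F [ 0.5 -0.8 -3.5]
```

Emit:
{"api": "step_arm", "payload": {
  "motion": [
    [0, 0, -5, 0, -4, 0],
    [0, 0, -5, 0, -5, 0],
    [0, 0, -5, 0, -5, 0],
    [0, 0, 0, 0, -4, 0],
    [0, 0, 0, 0, 0, 0]
  ]
}}

```text
clock: 15.7
position: [0.4884, 0.131, 0.3159]
ee_rot: [-0.112, 0.983, 0.012, 0.146]
ft_force: [0.2, -0.7, -3.5]
grip_width: 0.147
```

```bash
python3 rec.py
cat > kin2.py <<'E'
import json
exec(open('kin.py').read().split('import itertools')[0])
L=json.load(open('rec.json'))
for a,b,c in L: S['j'].append(a);S['p'].append(b);S['q'].append(c)
def rots(j):
    s=(-1,1,-1,1,-1,1,-1);R=Ro.identity();out=[]
    for k in range(7):
        a=s[k]*j[k]+(np.pi/2 if k==6 else 0)
        R=R*Ro.from_rotvec([0,0,a] if k%2==0 else [0,a,0]);out.append(R)
    return out
Z=[0,0,1];X=[1,0,0];Y=[0,1,0]
def cols(j):
    R=rots(j);return np.c_[[0,0,1],R[1].apply(Z),R[2].apply(X),R[3].apply(Z),R[3].apply(X),R[5].apply(X),R[6].apply(Z)]
A=np.vstack([cols(j) for j in S['j']]);y=np.hstack(S['p'])
x,_,rk,sv=np.linalg.lstsq(A,y,rcond=None)
if __name__=='__main__': print(x.round(4),rk,sv.round(3),np.abs(A@x-y).max())
E
python3 kin2.py
```

```text
[-0.744 -0.219  0.299  1.884  0.147  1.184  1.319]
t 15.7 pos [0.4884 0.131  0.3159] delta mm [-20.3  12.8   1.7] rot [-0.75 16.88 -1.23] F [ 0.2 -0.7 -3.5]
[-0.8279  0.0356  0.0621  0.3352 -1.2443  0.045   0.0963] 7 [4.452 3.86  0.345 0.252 0.245 0.177 0.026] 0.055693139318983925
```

```bash
cat > kin3.py <<'E'
exec(open('kin2.py').read().split('def cols')[0])
def cols(j):
    R=rots(j);return np.c_[[0,0,1],R[1].apply(Z),R[1].apply(Y),R[2].apply(X),R[2].apply(Y),R[3].apply(Z),R[3].apply(X),R[5].apply(Y),R[5].apply(X),R[6].apply(Z)]
A=np.vstack([cols(j) for j in S['j']]);y=np.hstack(S['p'])
w=1e-4
x=np.linalg.solve(A.T@A+w*np.eye(A.shape[1]),A.T@y+w*np.array([.36,.4,0,0,0,.4,0,0,0,.3]))
if __name__=='__main__': print(x.round(4),np.linalg.svd(A)[1].round(3),np.abs(A@x-y).max())
E
python3 kin3.py
```

```text
[ 2.665e-01  4.528e-01 -2.270e-02  4.000e-04 -2.900e-02  4.876e-01
  8.800e-03  6.000e-03 -2.600e-03  3.472e-01] [4.453 4.03  3.678 0.429 0.305 0.264 0.193 0.119 0.01  0.009] 0.00011702350621248248
```

```bash
cat > ik.py <<'E'
from kin3 import *
from scipy.optimize import least_squares
lo=np.array([-2.6,-.5,-1.47,.16,-1.27,.06,-2.6]);hi=np.array([2.6,2.12,1.34,2.42,4.41,2.06,2.6])
def pose(th,yaw,lip):
    y=np.radians(yaw);t=np.radians(th);f=np.array([np.cos(y),np.sin(y),0]);u=np.array([0,0,1.])
    xs=np.cos(t)*f-np.sin(t)*u; zt=-(np.sin(t)*f+np.cos(t)*u)
    R=np.c_[xs,np.cross(zt,xs),zt];return np.array(lip)-R@np.array([.095,0,.05]),R
def fk(j): return cols(j)@x,rots(j)[-1]
def ik(p,R,j0):
    f=lambda j:np.r_[(fk(j)[0]-p)*10,(fk(j)[1].inv()*Ro.from_matrix(R)).as_rotvec()*3,(j-j0)*.003]
    return least_squares(f,np.clip(j0,lo+.01,hi-.01),bounds=(lo,hi))
if __name__=='__main__':
    j0=np.array(L[-1][0])
    for yaw in (-165.8,-150,-120,-90,-180):
      j=j0
      for th in (20,35,50,65):
        for lz in (.215,):
          p,R=pose(th,yaw,[.515,.15,lz]);s=ik(p,R,j);j=s.x
          print(yaw,th,p.round(3),j.round(2),'err mm',((fk(j)[0]-p)*1e3).round(1),'rot',np.degrees((fk(j)[1].inv()*Ro.from_matrix(R)).magnitude()).round(1))
E
python3 ik.py
```

```text
-165.8 20 [0.585 0.168 0.294] [-0.72 -0.    0.34  1.76  0.05  1.04  1.42] err mm [-0.  0.  0.] rot 0.0
-165.8 35 [0.563 0.162 0.31 ] [-0.68 -0.23  0.23  2.01  0.24  0.77  1.26] err mm [ 0. -0.  0.] rot 0.0
-165.8 50 [0.537 0.156 0.32 ] [-0.54 -0.41  0.05  2.25  0.44  0.48  1.04] err mm [ 0. -0.  0.] rot 0.0
-165.8 65 [0.51  0.149 0.322] [-0.15 -0.5  -0.3   2.42  0.65  0.16  0.73] err mm [12.8  5.6  4.1] rot 2.1
-150 20 [0.578 0.186 0.294] [-0.71  0.    0.36  1.76 -0.07  1.04  1.77] err mm [-0.  0.  0.] rot 0.0
-150 35 [0.558 0.175 0.31 ] [-0.69 -0.23  0.32  2.   -0.04  0.75  1.77] err mm [0. 0. 0.] rot 0.0
-150 50 [0.535 0.161 0.32 ] [-0.68 -0.44  0.34  2.25 -0.05  0.45  1.82] err mm [0. 0. 0.] rot 0.0
-150 65 [0.511 0.147 0.322] [-0.42 -0.5   0.17  2.42 -0.85  0.24  2.6 ] err mm [10.5  4.   4.7] rot 3.1
-120 20 [0.551 0.213 0.294] [-0.65  0.03  0.35  1.73 -0.27  1.13  2.4 ] err mm [-0.  0.  0.] rot 0.0
-120 35 [0.54  0.193 0.31 ] [-0.9  -0.16  0.69  1.93 -0.42  0.96  2.6 ] err mm [-0.  0.  0.] rot 0.0
-120 50 [0.526 0.17  0.32 ] [-1.21 -0.5   0.98  2.09 -0.3   0.77  2.6 ] err mm [0.
[... 238 characters left out ...]
15 0.199 0.31 ] [-1.81 -0.5   1.32  1.77  0.03  1.22  2.6 ] err mm [-4.7 12.9  6.4] rot 6.6
-90 50 [0.515 0.173 0.32 ] [-1.65 -0.5   1.26  1.81 -0.12  1.16  2.6 ] err mm [-6.1 31.1 19.9] rot 16.6
-90 65 [0.515 0.145 0.322] [-1.54 -0.5   1.25  1.84 -0.27  1.14  2.6 ] err mm [-3.5 45.7 39. ] rot 27.0
-180 20 [0.587 0.15  0.294] [-0.73  0.01  0.33  1.75  0.15  1.07  1.12] err mm [-0. -0.  0.] rot 0.0
-180 35 [0.564 0.15  0.31 ] [-0.71 -0.2   0.18  1.99  0.44  0.86  0.84] err mm [ 0. -0.  0.] rot 0.0
-180 50 [0.538 0.15  0.32 ] [-0.63 -0.36 -0.02  2.21  0.79  0.7   0.45] err mm [ 0. -0.  0.] rot 0.0
-180 65 [0.51  0.15  0.322] [-0.44 -0.45 -0.32  2.42  1.24  0.61 -0.1 ] err mm [0. 0. 0.] rot 0.0
```

Run:
```python
from ik import *
j0=np.array(L[-1][0])
for yaw in (-180,-195,-210,-225):
  y=np.radians(yaw);c=np.array([.505,.1475])-.012*np.array([np.cos(y),np.sin(y)])
  j=j0
  for th in (18,35,50,60,68,75):
      p,R=pose(th,yaw,[*c,.212]);s=ik(p,R,j);j=s.x
      print(yaw,th,p.round(3),j.round(2),'err mm',((fk(j)[0]-p)*1e3).round(1),'rot',np.degrees((fk(j)[1].inv()*Ro.from_matrix(R)).magnitude()).round(1))
```

```text
-180 18 [0.592 0.148 0.289] [-0.72  0.04  0.34  1.72  0.11  1.09  1.16] err mm [-0. -0.  0.] rot 0.0
-180 35 [0.566 0.148 0.307] [-0.7  -0.2   0.18  1.99  0.44  0.85  0.85] err mm [ 0. -0.  0.] rot 0.0
-180 50 [0.54  0.148 0.317] [-0.61 -0.35 -0.03  2.22  0.79  0.68  0.46] err mm [ 0. -0.  0.] rot 0.0
-180 60 [0.521 0.148 0.319] [-0.55 -0.43 -0.17  2.36  1.1   0.63  0.09] err mm [-0. -0.  0.] rot 0.0
-180 68 [0.506 0.148 0.319] [ 0.02 -0.5  -0.7   2.42  1.19  0.44 -0.16] err mm [4.3 3.5 2.7] rot 1.2
-180 75 [0.493 0.148 0.317] [ 0.16 -0.5  -0.91  2.42  1.34  0.52 -0.41] err mm [15.3 15.3 10.2] rot 4.7
-195 18 [0.589 0.125 0.289] [-0.73  0.05  0.35  1.72  0.19  1.14  0.87] err mm [-0. -0.  0.] rot 0.0
-195 35 [0.564 0.132 0.307] [-0.76 -0.15  0.17  1.95  0.57  0.99  0.49] err mm [ 0. -0.  0.] rot 0.0
-195 50 [0.539 0.139 0.317] [-0.76 -0.26 -0.01  2.14  0.93  0.96  0.09] err mm [ 0. -0.  0.] rot 0.0
-195 60 [0.521 0.143 0.319] [-0.78 -0.28 -0.12  2.26  1.16  1.01 -0.19] err mm [ 0. -0.  0.] rot 0.0
-195 68 [0.506 0.147 0.319] [-0.8  -0.26 -0.2   2.35  1.32  1.1  -0.41] err mm [ 0. -0.
[... 626 characters left out ...]
5 [0.495 0.153 0.317] [-1.01  0.   -0.13  2.23  1.31  1.48 -0.66] err mm [ 0. -0.  0.] rot 0.0
-225 18 [0.566 0.086 0.289] [-0.76  0.06  0.37  1.7   0.28  1.27  0.33] err mm [ 0. -0.  0.] rot 0.0
-225 35 [0.548 0.104 0.307] [-0.87 -0.01  0.23  1.82  0.63  1.29 -0.02] err mm [ 0. -0.  0.] rot 0.0
-225 50 [0.53  0.123 0.317] [-0.97 -0.    0.13  1.92  0.89  1.39 -0.3 ] err mm [ 0. -0.  0.] rot 0.0
-225 60 [0.516 0.136 0.319] [-1.03  0.05  0.08  1.97  1.02  1.48 -0.47] err mm [ 0. -0.  0.] rot 0.0
-225 68 [0.506 0.147 0.319] [-1.08  0.11  0.05  2.01  1.11  1.57 -0.6 ] err mm [ 0. -0.  0.] rot 0.0
-225 75 [0.497 0.156 0.317] [-1.12  0.19  0.03  2.03  1.17  1.64 -0.7 ] err mm [ 0. -0.  0.] rot 0.0
```

```bash
cat > plan.py <<'E'
import sys
from h import *
from scipy.linalg import logm
from ik import pose
TL=np.array([.095,0,.05])
def T(p,R): M=np.eye(4);M[:3,:3]=R;M[:3,3]=p;return M
def st():
    o=manip.get_obs();R=Ro.from_quat(o['ee_rot']).as_matrix();x=R[:,0];lip=o['position']+R@TL
    print('t',o['clock'],'p',o['position'].round(4),'pitch',np.degrees(np.arcsin(-x[2])).round(1),'yaw',np.degrees(np.arctan2(x[1],x[0])).round(1),'roll',np.degrees(np.arcsin(R[2,1])).round(1),'lip',lip.round(4),'F',o['ft_force'].round(1),'j',o['joint_pos'].round(2))
    return T(o['position'],R)
def plan(th,yaw,lip,n):
    M=st();p,R=pose(th,yaw,lip)
    D=np.real(logm(np.linalg.inv(M)@T(p,R)))/n
    print('per row x',n,(D[:3,3]*1000).round(1),np.degrees([D[2,1],D[0,2],D[1,0]]).round(2))
E
python3 - <<'E'
from plan import *
y=np.radians(150);c=np.array([.505,.1475])-.012*np.array([np.cos(y),np.sin(y)])
plan(18,150,[*c,.215],8)
E
```

```text
t 15.7 p [0.4884 0.131  0.3159] pitch 16.9 yaw -167.0 roll -0.6 lip [0.4141 0.1133 0.2404] F [ 0.2 -0.7 -3.5] j [-0.74 -0.22  0.3   1.88  0.15  1.18  1.32]
per row x 8 [-10.7  -1.6   6.5] [ 1.54 -0.11  5.13]
```

Emit:
{"api": "step_arm", "payload": {
  "motion": [
    [-4, -1, 2, 0.5, 0, 2],
    [-7, -1, 4, 1, 0, 3.5],
    [-7, -1, 4, 1, 0, 3.5],
    [-7, -1, 4, 1, 0, 3.5],
    [-7, -1, 4, 1, 0, 3.5],
    [-7, -1, 4, 1, 0, 3.5],
    [-7, -1, 4, 1, 0, 3.5],
    [-7, -1, 4, 1, 0, 3.5],
    [-7, -1, 4, 1, 0, 3.5],
    [-7, -1, 4, 1, 0, 3.5],
    [-7, -1, 4, 1, 0, 3.5],
    [-4, -1, 2, 0.5, 0, 2],
    [0, 0, 0, 0, 0, 0]
  ]
}}

```text
clock: 17.32
position: [0.5822, 0.1033, 0.2897]
ee_rot: [0.26, 0.955, -0.044, 0.135]
ft_force: [0.9, 0.4, -2.9]
grip_width: 0.148
```

Run:
```python
from plan import *
y=np.radians(150);c=np.array([.505,.1475])-.012*np.array([np.cos(y),np.sin(y)])
plan(18,150,[*c,.215],2)
```

```text
t 17.325 p [0.5822 0.1033 0.2897] pitch 16.3 yaw 149.7 roll -0.8 lip [0.5153 0.1417 0.215 ] F [ 0.9  0.4 -2.9] j [-0.68  0.08  0.31  1.67  0.22  1.23  0.61]
per row x 2 [ 0.7 -0.2 -1.4] [-0.46 -0.83 -0.16]
```

Now right in place: look before tipping.

Run:
```python
from plan import *
s=manip.camera('scene');cv2.imwrite('pics/s8.png',s);crop(s,200,130,340,270,5,'pics/s8c.png')
cv2.imwrite('pics/w8.png',manip.camera('wrist'))
y=np.radians(150);c=np.array([.505,.1475])-.012*np.array([np.cos(y),np.sin(y)])
plan(38,150,[*c,.212],6)
```

```text
t 17.425 p [0.5818 0.1036 0.29  ] pitch 16.3 yaw 149.7 roll -0.7 lip [0.5149 0.1419 0.2152] F [-0.7  0.3 -3.1] j [-0.68  0.08  0.31  1.67  0.22  1.23  0.61]
per row x 6 [ 3.3 -0.1 -5.5] [-0.15 -3.61 -0.02]
```

View pics/s8c.png

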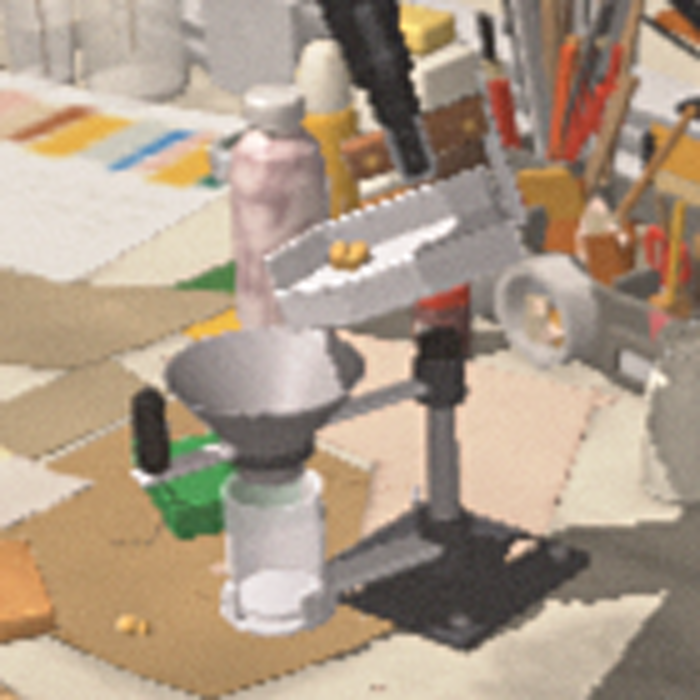

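View pics/w8.png

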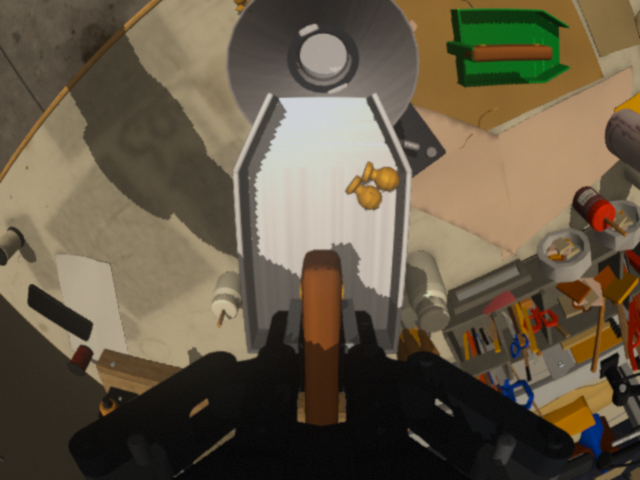

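Some studs have toppled out: two lie on the mat at scene (226,255) and two are in the scoop at wrist (370,190). I have to find the other two before doing anything else.

Run:
```python
from plan import *
t=manip.camera('top');cv2.imwrite('pics/t8.png',t);crop(t,140,190,340,330,4,'pics/t8c.png')
s=cv2.imread('pics/s8.png');crop(s,150,150,350,300,4,'pics/s8d.png')
for n in('s7','s8'):
    h=cv2.cvtColor(cv2.imread(f'pics/{n}.png'),cv2.COLOR_BGR2HSV)
w=cv2.imread('pics/w8.png');crop(w,200,0,440,130,3.3,'pics/w8a.png')
```

```text
(no output)
```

View pics/t8c.png

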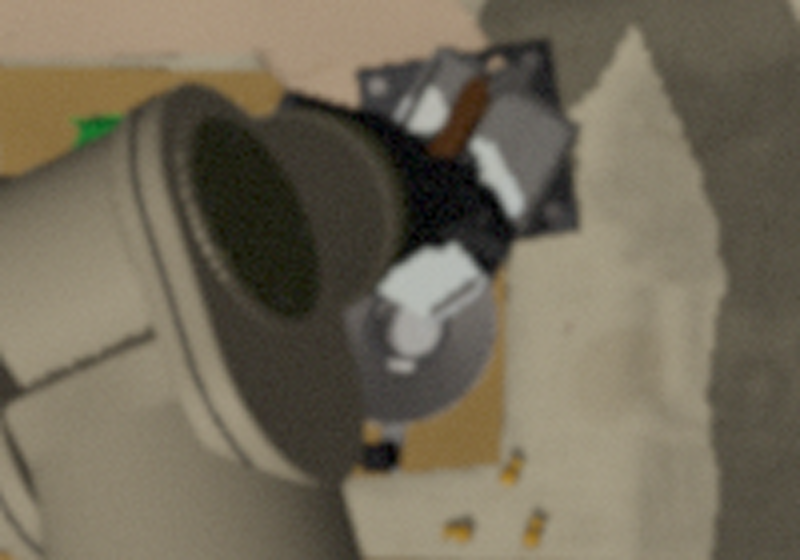

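View pics/s8d.png

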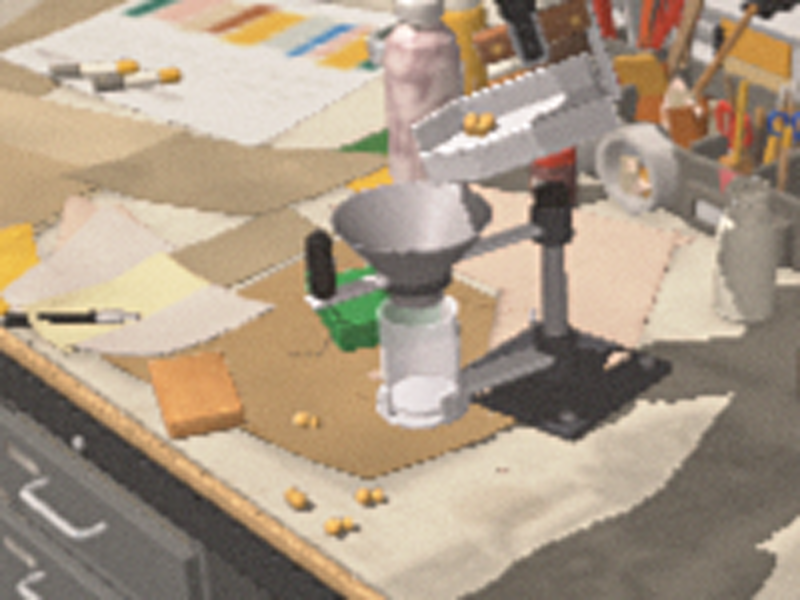

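View pics/w8a.png

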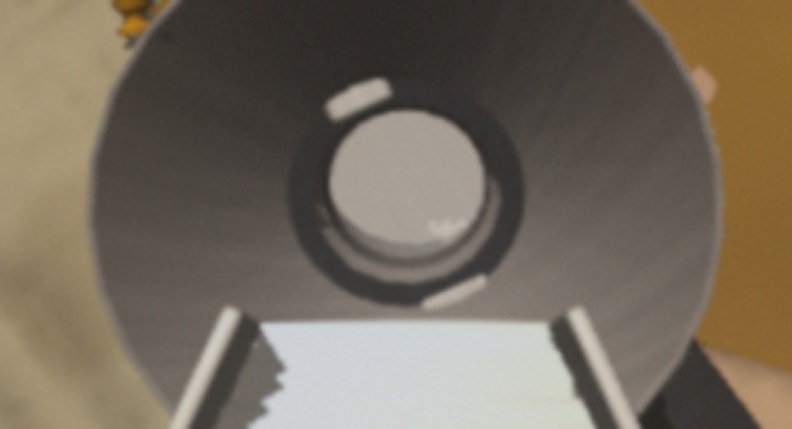

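All four are on the bench, at about scene (227,255), (224,274), (235,281) and (242,274). So the plan is to pour the remaining two now, set the scoop down nearby, then pick the fallen studs and drop them through the funnel.

Emit:
{"api": "step_arm", "payload": {
  "motion": [
    [2.5, 0, -5, 0, -3, 0],
    [3.9, 0, -7.5, 0, -4.5, 0],
    [3.9, 0, -7.5, 0, -4.5, 0],
    [3.9, 0, -7.5, 0, -4.5, 0],
    [3.9, 0, -7.5, 0, -4.5, 0],
    [3.9, 0, -7.5, 0, -4.5, 0],
    [3.9, 0, -7.5, 0, -4.5, 0],
    [3.9, 0, -7.5, 0, -4.5, 0],
    [3.9, 0, -7.5, 0, -4.5, 0],
    [3.9, 0, -7.5, 0, -4.5, 0],
    [0, 0, 0, 0, 0, 0],
    [0, 0, 0, 0, 0, 0]
  ]
}}

```text
clock: 18.98
position: [0.5171, 0.1425, 0.3304]
ee_rot: [0.223, 0.832, -0.132, 0.49]
ft_force: [0.9, -0.1, -2.3]
grip_width: 0.148
```

Run:
```python
from plan import *
st()
s=manip.camera('scene');cv2.imwrite('pics/s9.png',s);crop(s,200,130,340,290,4,'pics/s9c.png')
cv2.imwrite('pics/w9.png',manip.camera('wrist'))
```

```text
t 18.975 p [0.5171 0.1425 0.3304] pitch 61.0 yaw 150.0 roll -0.1 lip [0.515  0.1436 0.2231] F [ 0.9 -0.1 -2.3] j [-0.91 -0.12 -0.06  2.13  1.13  1.29 -0.35]
```

View pics/s9c.png

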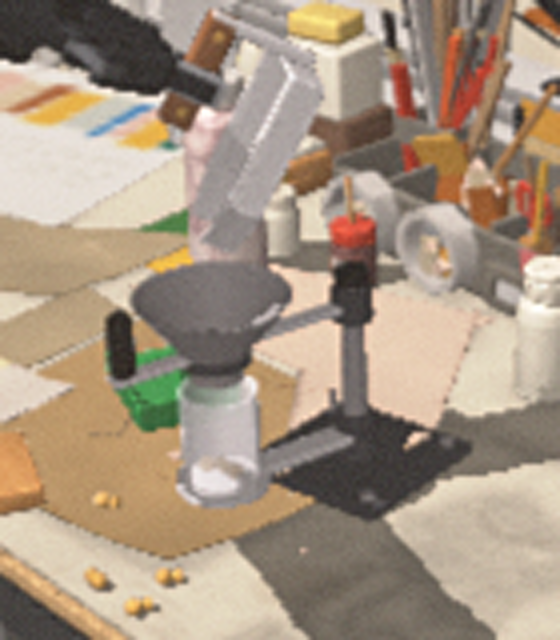

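View pics/w9.png

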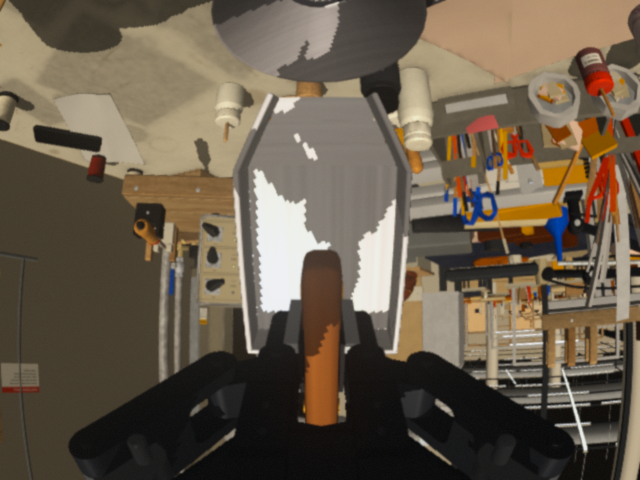

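```bash
cat >> plan.py <<'E'
def planT(th,yaw,p,n):
    M=st();_,R=pose(th,yaw,[0,0,0])
    D=np.real(logm(np.linalg.inv(M)@T(np.array(p),R)))/n
    print('per row x',n,(D[:3,3]*1000).round(1),np.degrees([D[2,1],D[0,2],D[1,0]]).round(2))
    from scipy.linalg import expm
    for k in range(0,n+1,2):
        Q=M@expm(D*k);print('  tcp',Q[:3,3].round(3),'lip',(Q[:3,:3]@TL+Q[:3,3]).round(3),'rear',(Q[:3,:3]@np.array([-.05,0,.053])+Q[:3,3]).round(3))
E
python3 - <<'E'
from plan import *
planT(0,170,[.51,-.03,.28],8)
s=manip.camera('scene');crop(s,235,215,275,265,12,'pics/s10c.png')
E
```

```text
t 19.075 p [0.5172 0.1423 0.3305] pitch 61.0 yaw 150.0 roll -0.0 lip [0.5152 0.1434 0.2232] F [ 0.8 -0.  -2.1] j [-0.91 -0.12 -0.06  2.13  1.13  1.29 -0.35]
per row x 8 [ -2.2 -20.2   9.8] [-1.34  7.55 -2.27]
  tcp [0.517 0.142 0.331] lip [0.515 0.143 0.223] rear [0.578 0.107 0.349]
  tcp [0.515 0.098 0.323] lip [0.486 0.107 0.22 ] rear [0.58  0.067 0.322]
  tcp [0.513 0.054 0.312] lip [0.459 0.069 0.221] rear [0.579 0.029 0.292]
  tcp [0.512 0.011 0.298] lip [0.435 0.029 0.225] rear [ 0.572 -0.006  0.26 ]
  tcp [ 0.51 -0.03  0.28] lip [ 0.416 -0.014  0.23 ] rear [ 0.559 -0.039  0.227]
```

View pics/s10c.png

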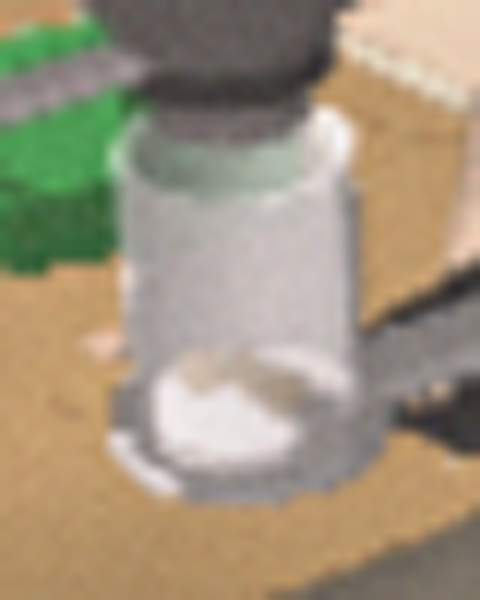

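The jar floor shows two brownish blobs at crop (205,370) and (280,385), so two studs are in. Next I take the scoop away and put it down.

Emit:
{"api": "step_arm", "payload": {
  "motion": [
    [-2, -20, 9, -1.3, 7.5, -2.2],
    [-2, -20, 9.8, -1.3, 7.5, -2.2],
    [-2, -20, 9.8, -1.3, 7.5, -2.2],
    [-2, -20, 9.8, -1.3, 7.5, -2.2],
    [-2, -20, 9.8, -1.3, 7.5, -2.2],
    [-2, -20, 9.8, -1.3, 7.5, -2.2],
    [-2, -20, 9.8, -1.3, 7.5, -2.2],
    [-2, -20, 9.8, -1.3, 7.5, -2.2],
    [0, 0, 0, 0, 0, 0]
  ]
}}

```text
clock: 20.25
position: [0.5107, -0.0375, 0.2863]
ee_rot: [0.087, 0.996, 0.008, -0.006]
ft_force: [0.4, -0.3, -2.8]
grip_width: 0.149
```

Run:
```python
from plan import *
planT(0,170,[.51,-.11,.10],6)
i=manip.camera_info('scene');im=cv2.imread('pics/s9.png')
for c in [(104,500),(97,578),(140,606),(170,576)]: print(pl('scene',200+c[0]/4,130+c[1]/4,.006).round(3))
```

```text
t 20.25 p [ 0.5107 -0.0375  0.2863] pitch -0.8 yaw 170.0 roll 0.9 lip [ 0.4167 -0.0202  0.2376] F [ 0.4 -0.3 -2.8] j [-0.78  0.05  0.82  1.69 -0.06  1.42  1.44]
per row x 6 [ -2.2 -12.2  30.9] [ 0.15 -0.13 -0.  ]
  tcp [ 0.511 -0.038  0.286] lip [ 0.417 -0.02   0.238] rear [ 0.559 -0.045  0.233]
  tcp [ 0.51  -0.061  0.224] lip [ 0.416 -0.044  0.175] rear [ 0.559 -0.069  0.171]
  tcp [ 0.51  -0.085  0.162] lip [ 0.416 -0.069  0.112] rear [ 0.559 -0.094  0.109]
  tcp [ 0.51 -0.11  0.1 ] lip [ 0.416 -0.094  0.05 ] rear [ 0.559 -0.119  0.047]
[0.445 0.218 0.006]
[0.379 0.135 0.006]
[0.38  0.085 0.006]
[0.418 0.101 0.006]
```

Emit:
{"api": "step_arm", "payload": {
  "motion": [
    [-2, -12, 28, 0.9, 0.8, 0],
    [-2, -12, 34, 0, 0, 0],
    [-2, -12, 34, 0, 0, 0],
    [-2, -12, 34, 0, 0, 0],
    [-2, -12, 34, 0, 0, 0],
    [-2, -12, 28, 0, 0, 0],
    [0, 0, 12, 0, 0, 0],
    [0, 0, 0, 0, 0, 0]
  ]
}}

```text
clock: 21.25
position: [0.5102, -0.106, 0.0817]
ee_rot: [0.086, 0.996, 0.002, -0.004]
ft_force: [-0.0, 0.2, -1.5]
grip_width: 0.148
```

Run:
```python
from plan import *
planT(0,170,[.51,-.11,.055],3)
```

```text
t 21.25 p [ 0.5102 -0.106   0.0817] pitch -0.5 yaw 170.2 roll 0.2 lip [ 0.4161 -0.0895  0.0325] F [-0.   0.2 -1.5] j [-0.58  0.33  0.82  1.93 -0.28  1.01  1.76]
per row x 3 [-0.2 -1.3  8.9] [ 0.07 -0.18  0.06]
  tcp [ 0.51  -0.106  0.082] lip [ 0.416 -0.09   0.033] rear [ 0.559 -0.114  0.028]
  tcp [ 0.51  -0.109  0.064] lip [ 0.416 -0.092  0.014] rear [ 0.559 -0.117  0.011]
```

Emit:
{"api": "step_arm", "payload": {
  "motion": [
    [0, 0, 12, 0, -0.3, 0],
    [0, 0, 10, 0, 0, 0],
    [0, 0, 4, 0, 0, 0],
    [0, 0, 2, 0, 0, 0],
    [0, 0, 0, 0, 0, 0]
  ]
}}

```text
clock: 21.88
position: [0.5121, -0.1041, 0.0542]
ee_rot: [0.084, 0.996, 0.003, 0.0]
ft_force: [-0.7, -0.1, -1.5]
grip_width: 0.149
```

Run:
```python
from plan import *
st()
```

```text
t 21.875 p [ 0.5121 -0.1041  0.0542] pitch 0.0 yaw 170.3 roll 0.3 lip [ 0.4185 -0.0878  0.0041] F [-0.7 -0.1 -1.5] j [-0.56  0.37  0.79  1.95 -0.33  0.95  1.79]
```

Emit:
{"api": "step_arm", "payload": {
  "motion": [
    [0, 0, 1, 0, 0, 0],
    [0, 0, 0, 0, 0, 0],
    [0, 0, 0, 0, 0, 0],
    [0, 0, -15, 0, 0, 0],
    [0, 0, -30, 0, 0, 0],
    [0, 0, -40, 0, 0, 0],
    [0, 0, -40, 0, 0, 0],
    [0, 0, -40, 0, 0, 0],
    [0, 25, -20, 0, 0, 0],
    [0, 40, 0, 0, 0, 0],
    [0, 40, 0, 0, 0, 0],
    [0, 0, 0, 0, 0, 0]
  ],
  "jaw": 45
}}

```text
clock: 23.38
position: [0.5311, -0.0024, 0.2553]
ee_rot: [0.088, 0.996, 0.004, 0.005]
ft_force: [0.3, -0.6, -0.3]
grip_width: 0.527
```

```bash
cat > look.py <<'E'
import sys
from plan import *
def look(n):
    st();i=manip.camera_info('wrist');w=manip.camera('wrist');cv2.imwrite(f'pics/{n}.png',w)
    s=manip.camera('scene');cv2.imwrite(f'pics/{n}s.png',s)
    import pickle;pickle.dump(i,open(f'{n}.pkl','wb'))
if __name__=='__main__': look(sys.argv[1])
E
python3 look.py w11; python3 -c "
from h import *
crop(cv2.imread('pics/w11s.png'),200,190,370,330,4,'pics/w11sc.png')"
```

```text
t 23.375 p [ 0.5311 -0.0024  0.2553] pitch 0.5 yaw 169.9 roll 0.5 lip [0.4382 0.0147 0.2044] F [ 0.3 -0.6 -0.3] j [-0.83  0.11  0.81  1.72 -0.09  1.34  1.4 ]
```

View pics/w11.png

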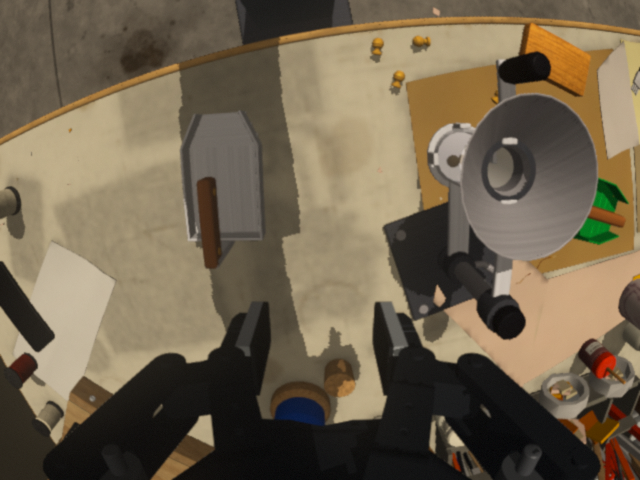

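View pics/w11sc.png

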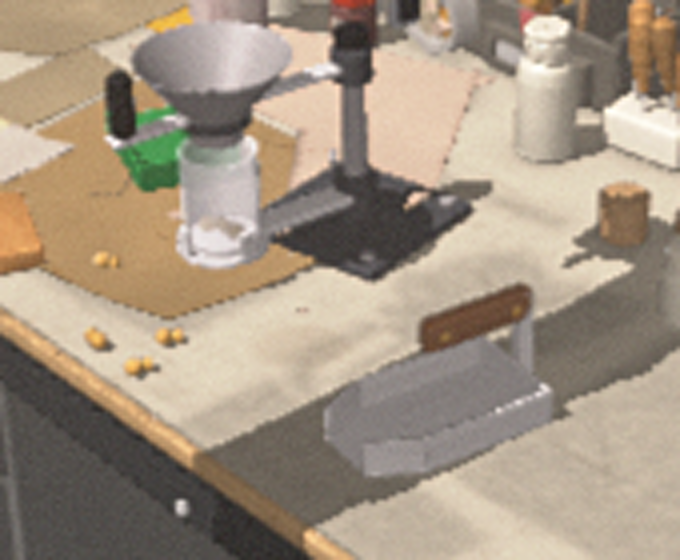

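```bash
python3 -c "
from h import *
import pickle;i=pickle.load(open('w11.pkl','rb'))
w=cv2.imread('pics/w11.png');crop(w,360,25,520,115,5,'pics/w11c.png')
for n,c in dict(D=(398,79),C=(377,47),B=(421,41),A=(495,98)).items(): print(n,pl('wrist',*c,.006,i).round(4))
print('edge',pl('wrist',377,32,0,i))
"
```

```text
D [0.4167 0.1017 0.006 ]
C [0.3795 0.0857 0.006 ]
B [0.3776 0.1342 0.006 ]
A [0.447 0.211 0.006]
edge [0.36168356 0.08996243 0.        ]
```

View pics/w11c.png

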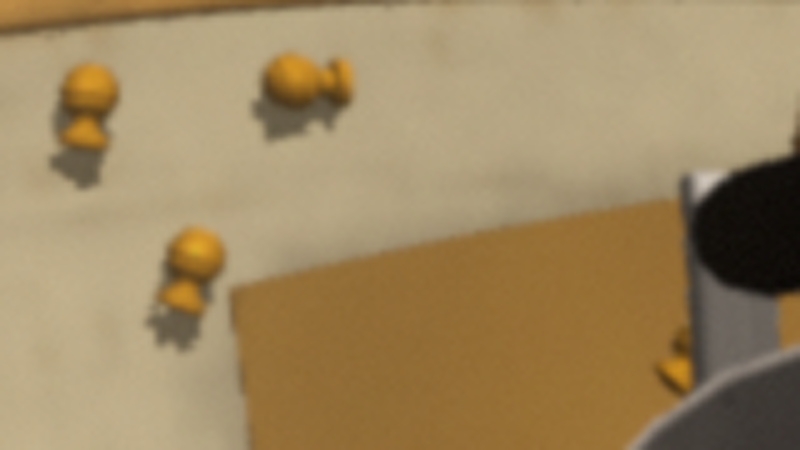

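```bash
cat > ik2.py <<'E'
from ik import *
from workcell import manip
from scipy.spatial.transform import Rotation as Ro
def lean(th,yaw,tcp,flip):
    p,R=pose(th,yaw,[0,0,0]);
    if flip: R=R@np.diag([-1,-1,1])
    return np.array(tcp),R
j0=manip.get_obs()['joint_pos']
E
python3 - <<'E'
from ik2 import *
st=dict(D=(.4167,.1017),C=(.3795,.0857),B=(.3776,.1342),A=(.447,.211))
for n,c in st.items():
  for th in (0,20,30):
    for yaw in ((-60,-90,-120,-150,180) if n!='A' else (60,90,120,150,180)):
      for fl in (0,1):
        p,R=lean(th,yaw,[*c,.002],fl)
        b=min((ik(p,R,j) for j in (j0,np.array([-.5,.3,0,2.2,0,.6,0.]),np.array([-.9,.2,.4,2,.3,.9,1.5]))),key=lambda s:s.cost)
        e=np.linalg.norm(fk(b.x)[0]-p)*1e3; r=np.degrees((fk(b.x)[1].inv()*Ro.from_matrix(R)).magnitude())
        if e<2 and r<3: print(n,th,yaw,fl,b.x.round(2),'dj',np.abs(b.x-j0).max().round(2),'e',e.round(1),r.round(1))
E
```

```text
D 0 -60 0 [-1.26  0.33  1.01  2.22 -0.4   0.79 -2.6 ] dj 4.0 e 0.0 0.0
D 0 -60 1 [-0.39  0.2   0.05  2.18 -0.01  0.76  0.19] dj 1.21 e 0.0 0.0
D 0 -90 0 [ 0.3   0.28 -0.68  2.14  0.24  0.8   2.6 ] dj 1.5 e 0.0 0.0
D 0 -90 1 [-0.45  0.2   0.12  2.18 -0.03  0.76 -0.32] dj 1.72 e 0.0 0.0
D 0 -120 0 [-0.63  0.2   0.3   2.19 -0.09  0.76  2.35] dj 0.95 e 0.0 0.0
D 0 -120 1 [-0.52  0.2   0.18  2.18 -0.05  0.76 -0.82] dj 2.23 e 0.0 0.0
D 0 -150 0 [-0.69  0.21  0.37  2.19 -0.11  0.76  1.84] dj 0.58 e 0.0 0.0
D 0 -150 1 [-0.58  0.2   0.25  2.19 -0.07  0.76 -1.33] dj 2.73 e 0.0 0.0
D 0 180 0 [-0.75  0.21  0.44  2.2  -0.13  0.76  1.34] dj 0.58 e 0.0 0.0
D 0 180 1 [-0.66  0.2   0.33  2.19 -0.1   0.76 -1.83] dj 3.23 e 0.0 0.0
D 20 -60 0 [-0.53  0.36  0.49  2.09 -0.58  0.99 -2.29] dj 3.69 e 0.0 0.0
D 20 -60 1 [-0.75  0.41  0.74  2.1  -0.69  1.04  0.95] dj 0.6 e 0.0 0.0
D 20 -90 0 [ 1.14  0.75 -1.39  2.16  0.55  0.83  2.6 ] dj 2.21 e 0.0 0.0
D 20 -90 1 [-0.14  0.22  0.07  2.22 -0.55  0.76  0.34] dj 1.06 e 0.0 0.0
D 20 -120 0 [ 0.89  0.26 -1.04  2.3  -0.12  0.5   2.6 ] dj 1.86 e 0.0 0.0
D 20 -120 1 [
[... 4874 characters left out ...]
  0.29  1.64  0.04  1.33 -1.15] dj 2.56 e 0.0 0.0
A 30 60 1 [-0.81  0.65  0.19  1.64  0.09  1.34  1.94] dj 0.63 e 0.0 0.0
A 30 90 0 [-0.97  0.57  0.22  1.79  0.27  1.18 -0.91] dj 2.31 e 0.0 0.0
A 30 90 1 [-0.91  0.56  0.15  1.79  0.31  1.19  2.2 ] dj 0.8 e 0.0 0.0
A 30 120 0 [-0.98  0.43  0.13  2.    0.54  0.98 -0.71] dj 2.11 e 0.0 0.0
A 30 120 1 [-0.99  0.43  0.13  2.    0.54  0.98  2.44] dj 1.03 e 0.0 0.0
A 30 150 0 [-0.9   0.29  0.01  2.21  0.82  0.74 -0.49] dj 1.89 e 0.0 0.0
A 30 150 1 [-0.66  0.3  -0.25  2.2   0.9   0.79  2.6 ] dj 1.2 e 0.0 0.0
A 30 180 0 [-0.74  0.16 -0.05  2.38  1.07  0.42 -0.17] dj 1.57 e 0.0 0.0
A 30 180 1 [-1.84  0.33  1.15  2.42  0.27  0.2  -2.6 ] dj 4.0 e 1.4 0.3
```

Run:
```python
from plan import *
M=st();i=manip.camera_info('wrist');c=-i['R'].T@i['t'];print('cam in tool mm',(np.linalg.inv(M)@np.r_[c,1])[:3]*1000, 'axis',M[:3,:3].T@i['R'].T@[0,0,1])
```

```text
t 23.475 p [ 0.5308 -0.006   0.2553] pitch 0.6 yaw 169.6 roll 0.5 lip [0.438  0.0115 0.2043] F [ 0.5 -0.1 -0.1] j [-0.82  0.11  0.82  1.72 -0.09  1.34  1.4 ]
cam in tool mm [  79.27820734   -0.36823629 -142.3876258 ] axis [-3.11215721e-01  7.47825577e-04  9.50339001e-01]
```

```bash
cat >> plan.py <<'E'
def RL(phi):
    _,R=pose(phi,-90,[0,0,0]);return R@np.diag([-1,-1,1])
def planL(phi,p,n,back=0,show=False):
    from scipy.linalg import expm
    o=manip.get_obs();M=T(o['position'],Ro.from_quat(o['ee_rot']).as_matrix())
    R=RL(phi);q=np.array(p)-R[:,2]*back
    D=np.real(logm(np.linalg.inv(M)@T(q,R)))/n
    print('t',o['clock'],'p',o['position'].round(4),'w',(o['grip_width']*85.4).round(1),'F',o['ft_force'].round(1),'j',o['joint_pos'].round(2))
    print('per row x',n,(D[:3,3]*1000).round(1),np.degrees([D[2,1],D[0,2],D[1,0]]).round(2),'total',np.linalg.norm(q-M[:3,3]).round(3))
    if show:
        for k in range(0,n+1,2): print('  ',(M@expm(D*k))[:3,3].round(3))
E
python3 - <<'E'
from plan import *
planL(25,[.4175,.1055,.006],10,.08,True)
E
```

```text
Traceback (most recent call last):
  File "plan.py", line 29, in planL
    print('t',o['clock'],'p',o['position'].round(4),'w',(o['grip_width']*85.4).round(1),'F',o['ft_force'].round(1),'j',o['joint_pos'].round(2))
                                                        ^^^^^^^^^^^^^^^^^^^^^^^^^^^^
AttributeError: 'float' object has no attribute 'round'
```

```bash
sed -i "s/(o\['grip_width'\]\*85.4).round(1)/round(o['grip_width']*85.4,1)/" plan.py
python3 - <<'E'
from plan import *
planL(25,[.4175,.1055,.006],10,.08,True)
E
```

```text
t 23.475 p [ 0.5308 -0.006   0.2553] w 45.2 F [ 0.5 -0.1 -0.1] j [-0.82  0.11  0.82  1.72 -0.09  1.34  1.4 ]
per row x 10 [10.4 -6.1 20.2] [-1.66  2.09  7.85] total 0.224
   [ 0.531 -0.006  0.255]
   [ 0.507 -0.009  0.215]
   [ 0.481 -0.003  0.177]
   [0.455 0.014 0.141]
   [0.433 0.039 0.108]
   [0.418 0.072 0.079]
```

Emit:
{"api": "step_arm", "payload": {
  "motion": [
    [10.4, -6, 20, -1.6, 2, 7.8],
    [10.4, -6, 20, -1.6, 2, 7.8],
    [10.4, -6, 20, -1.6, 2, 7.8],
    [10.4, -6, 20, -1.6, 2, 7.8],
    [10.4, -6, 20, -1.6, 2, 7.8],
    [10.4, -6, 20, -1.6, 2, 7.8],
    [10.4, -6, 20, -1.6, 2, 7.8],
    [10.4, -6, 20, -1.6, 2, 7.8],
    [10.4, -6, 20, -1.6, 2, 7.8],
    [10.4, -6, 20, -1.6, 2, 7.8],
    [0, 0, 0, 0, 0, 0]
  ],
  "jaw": 38,
  "force": 25
}}

```text
clock: 24.85
position: [0.415, 0.0491, 0.0763]
ee_rot: [0.711, 0.67, 0.156, -0.147]
ft_force: [-0.3, -0.9, 0.3]
grip_width: 0.444
```

Run:
```python
from plan import *
planL(25,[.4175,.1055,.006],3,.04)
i=manip.camera_info('wrist');w=manip.camera('wrist');cv2.imwrite('pics/w12.png',w)
import pickle;pickle.dump(i,open('w12.pkl','wb'))
```

```text
t 24.85 p [0.415  0.0491 0.0763] w 37.9 F [-0.3 -0.9  0.3] j [-0.78  0.1   0.94  2.22 -0.62  1.01  0.48]
per row x 3 [ 7.2  0.4 15.8] [ 0.48  0.11 -1.03] total 0.052
```

View pics/w12.png

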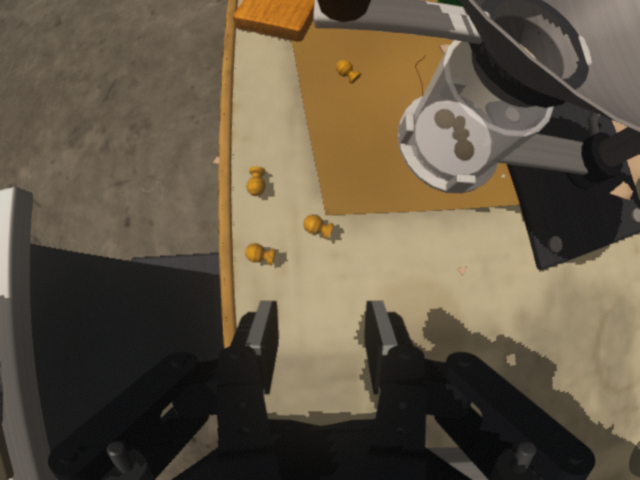

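Run:
```python
from plan import *
import pickle;i=pickle.load(open('w12.pkl','rb'))
for n,c in dict(Dball=(313,224),Dfoot=(327,231),Cball=(255,253),Cfoot=(269,257),Bball=(256,185),Bfoot=(256,172),Aball=(344,68),Afoot=(354,76)).items(): print(n,pl('wrist',*c,.006,i).round(4))
```

```text
Dball [0.4136 0.1026 0.006 ]
Dfoot [0.4223 0.0976 0.006 ]
Cball [0.3756 0.0863 0.006 ]
Cfoot [0.3846 0.0832 0.006 ]
Bball [0.3777 0.131  0.006 ]
Bfoot [0.3779 0.14   0.006 ]
Aball [0.4425 0.2174 0.006 ]
Afoot [0.4491 0.21   0.006 ]
```

Emit:
{"api": "step_arm", "payload": {
  "motion": [
    [7, 0.4, 16, 0.5, 0, -1],
    [7, 0.4, 16, 0.5, 0, -1],
    [6, 0.4, 14, 0.4, 0, -1],
    [0, 0, 0, 0, 0, 0]
  ]
}}

```text
clock: 25.4
position: [0.4238, 0.0838, 0.0464]
ee_rot: [0.687, 0.695, 0.154, -0.147]
ft_force: [0.1, -1.0, -0.3]
grip_width: 0.445
```

Run:
```python
from plan import *
planL(25,[.418,.105,.006],1,0)
```

```text
t 25.4 p [0.4238 0.0838 0.0464] w 38.0 F [ 0.1 -1.  -0.3] j [-0.78  0.21  0.88  2.22 -0.74  0.97  0.59]
per row x 1 [ 2.3 -6.  45.5] [0.4  0.48 0.79] total 0.046
```

Emit:
{"api": "step_arm", "payload": {
  "motion": [
    [2, -6, 15, 0.4, 0.5, 0.8],
    [0, 0, 15, 0, 0, 0],
    [0, 0, 10, 0, 0, 0],
    [0, 0, 4, 0, 0, 0],
    [0, 0, 0, 0, 0, 0]
  ]
}}

```text
clock: 26.02
position: [0.4206, 0.1023, 0.0085]
ee_rot: [0.69, 0.691, 0.155, -0.151]
ft_force: [-0.2, -0.9, -0.3]
grip_width: 0.445
```

Run:
```python
from plan import *
planL(25,[.418,.105,.006],1,0)
```

```text
t 26.025 p [0.4206 0.1023 0.0085] w 38.0 F [-0.2 -0.9 -0.3] j [-0.75  0.31  0.81  2.24 -0.88  0.92  0.68]
per row x 1 [ 1.4 -2.6  3.4] [0.25 0.02 0.1 ] total 0.005
```

Emit:
{"api": "step_arm", "payload": {
  "motion": [
    [1, -2.5, 3, 0, 0, 0],
    [0, 0, 0, 0, 0, 0]
  ]
}}

```text
clock: 26.28
position: [0.4184, 0.1043, 0.0067]
ee_rot: [0.69, 0.691, 0.155, -0.151]
ft_force: [0.3, 0.0, 0.4]
grip_width: 0.446
```

Emit:
{"api": "step_arm", "payload": {
  "motion": [
    [0, 0, 0, 0, 0, 0],
    [0, 0, 0, 0, 0, 0],
    [0, 0, 0, 0, 0, 0],
    [0, 0, 0, 0, 0, 0]
  ],
  "jaw": 4
}}

```text
clock: 26.78
position: [0.4185, 0.1045, 0.0071]
ee_rot: [0.69, 0.691, 0.155, -0.151]
ft_force: [0.6, -0.2, -0.2]
grip_width: 0.184
```

Run:
```python
from plan import *
planL(25,[.418,.105,.006],1,0)
cv2.imwrite('pics/w13.png',manip.camera('wrist'))
planL(12,[.45,.04,.2],6,0,True)
```

```text
t 26.775 p [0.4185 0.1045 0.0071] w 15.7 F [ 0.6 -0.2 -0.2] j [-0.75  0.31  0.81  2.25 -0.88  0.91  0.68]
per row x 1 [-0.  -0.5  1.2] [ 0.32 -0.04  0.12] total 0.001
t 26.825 p [0.4185 0.1045 0.0071] w 15.6 F [-0.5  0.2  0.6] j [-0.75  0.31  0.81  2.25 -0.88  0.91  0.68]
per row x 6 [  0.    5.3 -34. ] [ 0.06 -2.17  0.01] total 0.206
   [0.419 0.105 0.007]
   [0.429 0.078 0.07 ]
   [0.439 0.057 0.134]
   [0.45 0.04 0.2 ]
```

View pics/w13.png

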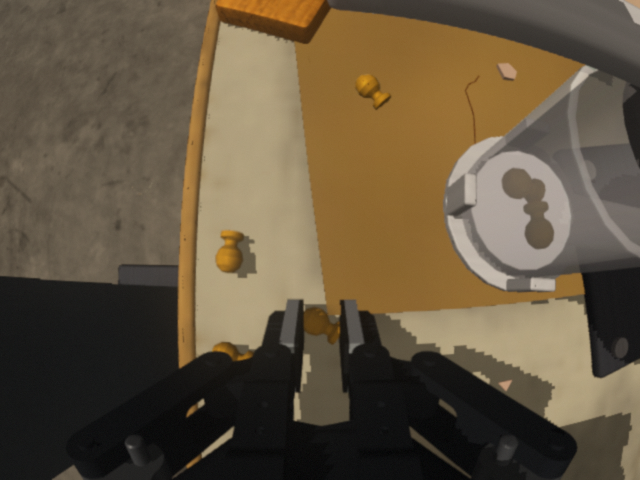

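Emit:
{"api": "step_arm", "payload": {
  "motion": [
    [0, 2, -20, 0, -1, 0],
    [0, 5, -36, 0, -2.2, 0],
    [0, 5, -36, 0, -2.2, 0],
    [0, 5, -36, 0, -2.2, 0],
    [0, 5, -36, 0, -2.2, 0],
    [0, 5, -36, 0, -2.2, 0],
    [0, 5, -30, 0, -2.2, 0]
  ]
}}

```text
clock: 27.7
position: [0.4487, 0.0256, 0.2284]
ee_rot: [0.706, 0.703, 0.064, -0.062]
ft_force: [0.1, 0.6, -0.0]
grip_width: 0.18
```

Run:
```python
from plan import *
planL(5,[.505,.145,.2],4,0,True)
```

```text
t 27.7 p [0.4487 0.0256 0.2284] w 15.4 F [ 0.1  0.6 -0. ] j [-0.96 -0.16  0.87  1.95 -0.06  1.28 -0.08]
per row x 4 [28.7 14.  11. ] [ 0.05 -1.31 -0.06] total 0.135
   [0.449 0.026 0.228]
   [0.477 0.086 0.216]
   [0.505 0.145 0.2  ]
```

Emit:
{"api": "step_arm", "payload": {
  "motion": [
    [29, 14, 10, 0, -1.3, 0],
    [29, 14, 10, 0, -1.3, 0],
    [29, 14, 11, 0, -1.3, 0],
    [29, 14, 11, 0, -1.3, 0],
    [6, 2, 2, 0, 0, 0],
    [0, 0, 0, 0, 0, 0]
  ]
}}

```text
clock: 28.45
position: [0.5114, 0.1551, 0.2047]
ee_rot: [0.709, 0.704, 0.034, -0.028]
ft_force: [0.7, -0.6, -0.1]
grip_width: 0.181
```

Run:
```python
from plan import *
planL(5,[.505,.147,.2],1,0)
```

```text
t 28.45 p [0.5114 0.1551 0.2047] w 15.4 F [ 0.7 -0.6 -0.1] j [-1.06  0.14  0.8   1.8  -0.2   1.21 -0.2 ]
per row x 1 [-8.5 -6.4  4. ] [ 0.52 -0.06 -0.38] total 0.011
```

Emit:
{"api": "step_arm", "payload": {
  "motion": [
    [-8, -6, 3, 0, 0, 0],
    [0, 0, 0, 0, 0, 0]
  ]
}}

```text
clock: 28.7
position: [0.5047, 0.1447, 0.201]
ee_rot: [0.71, 0.703, 0.035, -0.028]
ft_force: [0.6, 0.2, -1.1]
grip_width: 0.18
```

Emit:
{"api": "step_arm", "payload": {
  "motion": [
    [0, 0, 0, 0, 0, 0],
    [0, 0, 0, 0, 0, 0],
    [0, 0, -8, 0, 0, 0]
  ],
  "jaw": 38
}}

```text
clock: 29.08
position: [0.5044, 0.143, 0.2096]
ee_rot: [0.71, 0.702, 0.035, -0.029]
ft_force: [0.1, -0.1, -1.1]
grip_width: 0.439
```

Run:
```python
from plan import *
planL(20,[.380,.0895,.0055],8,.10,True)
i=manip.camera_info('wrist');w=manip.camera('wrist');cv2.imwrite('pics/w14.png',w)
```

```text
t 29.075 p [0.5044 0.143  0.2096] w 37.5 F [ 0.1 -0.1 -1.1] j [-1.06  0.11  0.81  1.82 -0.17  1.22 -0.21]
per row x 8 [-13.8 -15.5  11. ] [ 0.08  1.85 -0.07] total 0.188
   [0.504 0.143 0.21 ]
   [0.473 0.119 0.184]
   [0.442 0.096 0.157]
   [0.411 0.075 0.129]
   [0.38  0.055 0.099]
```

View pics/w14.png

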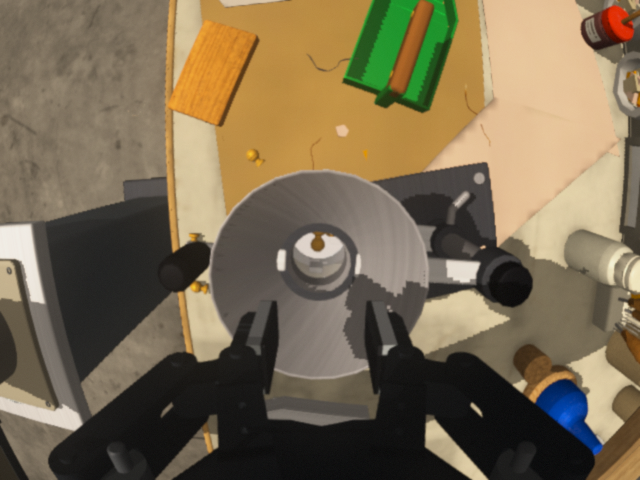

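Run:
```python
from plan import *
planL(12,[.42,.045,.2],4,0,True)
R=RL(12)
M=np.eye(4)
from scipy.linalg import expm
A=T(np.array([.42,.045,.2]),RL(12));R=RL(20);B=T(np.array([.380,.0885,.006])-R[:,2]*.05,R)
D=np.real(logm(np.linalg.inv(A)@B))/4;print((D[:3,3]*1e3).round(1),np.degrees([D[2,1],D[0,2],D[1,0]]).round(2),B[:3,3])
```

```text
t 29.125 p [0.5051 0.143  0.2111] w 38.1 F [ 0.1 -0.2  0.8] j [-1.06  0.1   0.81  1.82 -0.17  1.22 -0.21]
per row x 4 [-24.8 -21.1  -1.1] [ 0.17  1.69 -0.15] total 0.13
   [0.505 0.143 0.211]
   [0.462 0.094 0.207]
   [0.42  0.045 0.2  ]
[ -3.8 -10.   37.2] [0. 2. 0.] [0.38       0.07139899 0.05298463]
```

Emit:
{"api": "step_arm", "payload": {
  "motion": [
    [-25, -21, -2, 0.2, 1.7, -0.1],
    [-25, -21, -2, 0.2, 1.7, -0.1],
    [-25, -21, -2, 0.2, 1.7, -0.1],
    [-25, -21, -2, 0.2, 1.7, -0.1],
    [-4, -10, 37, 0, 2, 0],
    [-4, -10, 37, 0, 2, 0],
    [-4, -10, 37, 0, 2, 0],
    [-4, -10, 30, 0, 2, 0],
    [0, 0, 0, 0, 0, 0]
  ]
}}

```text
clock: 30.25
position: [0.3816, 0.0632, 0.0659]
ee_rot: [0.697, 0.694, 0.13, -0.124]
ft_force: [-0.7, 0.6, -0.2]
grip_width: 0.446
```

Run:
```python
from plan import *
planL(20,[.380,.0885,.006],3,0,True)
i=manip.camera_info('wrist');w=manip.camera('wrist');cv2.imwrite('pics/w15.png',w)
import pickle;pickle.dump(i,open('w15.pkl','wb'))
```

```text
t 30.25 p [0.3816 0.0632 0.0659] w 38.1 F [-0.7  0.6 -0.2] j [-1.1  -0.06  1.15  2.3  -0.39  0.91  0.29]
per row x 3 [ 1.  -0.6 21.6] [ 0.18 -0.24 -0.04] total 0.065
   [0.382 0.063 0.066]
   [0.381 0.08  0.026]
```

View pics/w15.png

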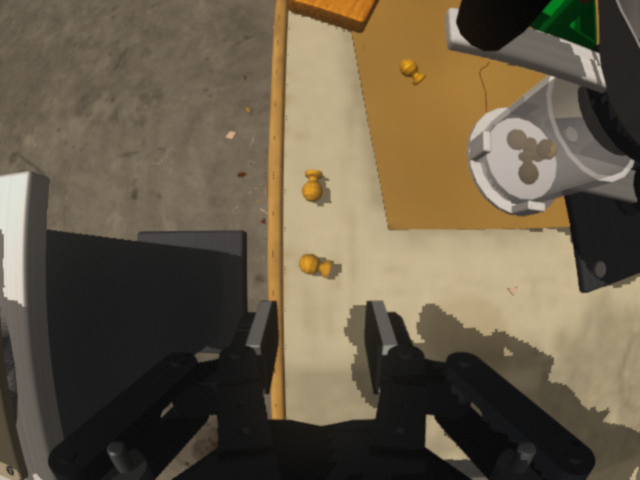

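Emit:
{"api": "step_arm", "payload": {
  "motion": [
    [1, -1, 20, 0.2, -0.2, 0],
    [1, -1, 20, 0.2, -0.2, 0],
    [1, 0, 18, 0, 0, 0],
    [0, 0, 4, 0, 0, 0],
    [0, 0, 0, 0, 0, 0]
  ]
}}

```text
clock: 30.92
position: [0.3888, 0.0917, 0.0158]
ee_rot: [0.694, 0.697, 0.13, -0.123]
ft_force: [0.7, -0.2, 0.3]
grip_width: 0.442
```

Run:
```python
from plan import *
planL(20,[.380,.0885,.006],1,0)
```

```text
t 30.925 p [0.3888 0.0917 0.0158] w 37.7 F [ 0.7 -0.2  0.3] j [-1.06  0.23  1.1   2.32 -0.77  0.88  0.59]
per row x 1 [-6.4 -8.9  8. ] [ 0.53 -0.62  0.36] total 0.014
```

Emit:
{"api": "step_arm", "payload": {
  "motion": [
    [-4, -9, 0, 0.5, -0.6, 0.3],
    [-2, -1, 5, 0, 0, 0],
    [0, 0, 3, 0, 0, 0]
  ]
}}

```text
clock: 31.3
position: [0.3794, 0.0891, 0.0076]
ee_rot: [0.696, 0.697, 0.125, -0.123]
ft_force: [0.0, 1.2, -0.2]
grip_width: 0.442
```

Run:
```python
from plan import *
planL(20,[.380,.0885,.006],1,0)
```

```text
t 31.3 p [0.3794 0.0891 0.0076] w 37.8 F [ 0.   1.2 -0.2] j [-1.06  0.23  1.1   2.34 -0.77  0.86  0.6 ]
per row x 1 [-1.1  0.6  1.3] [ 0.14 -0.17  0.08] total 0.002
```

Emit:
{"api": "step_arm", "payload": {
  "motion": [
    [-1, 0.5, 1, 0, 0, 0],
    [0, 0, 0, 0, 0, 0],
    [0, 0, 0, 0, 0, 0],
    [0, 0, 0, 0, 0, 0]
  ],
  "jaw": 4
}}

```text
clock: 31.8
position: [0.3799, 0.0885, 0.0061]
ee_rot: [0.696, 0.696, 0.125, -0.123]
ft_force: [-0.7, 0.6, 2.5]
grip_width: 0.187
```

Run:
```python
from plan import *
cv2.imwrite('pics/w16.png',manip.camera('wrist'))
planL(10,[.42,.045,.215],6,0,True)
A=T(np.array([.42,.045,.215]),RL(10));B=T(np.array([.505,.147,.203]),RL(4))
D=np.real(logm(np.linalg.inv(A)@B))/4;print((D[:3,3]*1e3).round(1),np.degrees([D[2,1],D[0,2],D[1,0]]).round(2),B[:3,3])
```

```text
t 31.85 p [0.3799 0.0885 0.0061] w 15.9 F [-1.2 -0.1  0.9] j [-1.06  0.24  1.1   2.34 -0.78  0.87  0.6 ]
per row x 6 [  2.1   6.7 -35.5] [ 0.02 -1.7   0.01] total 0.217
   [0.38  0.088 0.006]
   [0.393 0.07  0.075]
   [0.407 0.055 0.145]
   [0.42  0.045 0.215]
[25.  21.3  6.1] [ 0.  -1.5  0. ] [0.505 0.147 0.203]
```

View pics/w16.png

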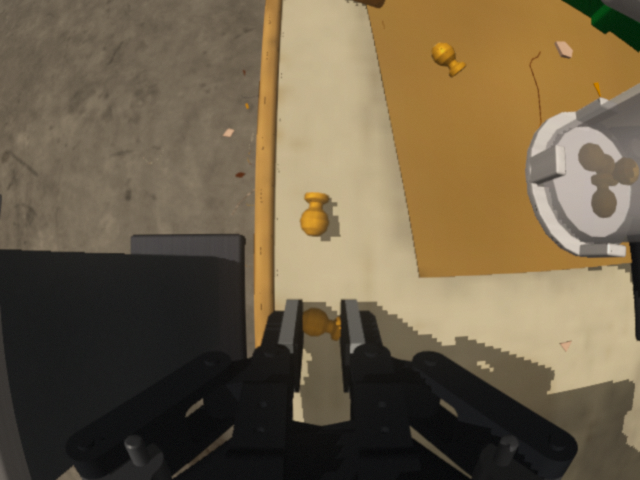

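Stud C is gripped; the three in the jar are visible at (600,180). Lifting and carrying.

Emit:
{"api": "step_arm", "payload": {
  "motion": [
    [1, 3, -18, 0, -0.8, 0],
    [2, 6.7, -36, 0, -1.7, 0],
    [2, 6.7, -36, 0, -1.7, 0],
    [2, 6.7, -36, 0, -1.7, 0],
    [2, 6.7, -36, 0, -1.7, 0],
    [2, 6.7, -36, 0, -1.7, 0],
    [10, 10, -18, 0, -1, 0],
    [25, 21, 4, 0, -1.5, 0],
    [25, 21, 4, 0, -1.5, 0],
    [25, 21, 4, 0, -1.5, 0],
    [20, 16, 4, 0, -1.5, 0],
    [0, 0, 0, 0, 0, 0]
  ]
}}

```text
clock: 33.35
position: [0.5056, 0.1518, 0.2134]
ee_rot: [0.705, 0.708, 0.026, -0.026]
ft_force: [-0.5, -1.5, -0.3]
grip_width: 0.183
```

Run:
```python
from plan import *
planL(4,[.505,.147,.2],1,0)
```

```text
t 33.35 p [0.5056 0.1518 0.2134] w 15.6 F [-0.5 -1.5 -0.3] j [-1.25  0.15  1.02  1.8  -0.21  1.25 -0.17]
per row x 1 [-5.7 -0.6 13. ] [ 0.05 -0.19  0.23] total 0.014
```

Emit:
{"api": "step_arm", "payload": {
  "motion": [
    [-5, 0, 10, 0, 0, 0],
    [0, 0, 3, 0, 0, 0]
  ]
}}

```text
clock: 33.6
position: [0.5052, 0.1459, 0.1991]
ee_rot: [0.706, 0.707, 0.026, -0.026]
ft_force: [-0.1, -0.5, -0.8]
grip_width: 0.191
```

Emit:
{"api": "step_arm", "payload": {
  "motion": [
    [0, 0, 0, 0, 0, 0],
    [0, 0, 0, 0, 0, 0],
    [0, 0, -10, 0, 0, 0]
  ],
  "jaw": 38
}}

```text
clock: 33.98
position: [0.5045, 0.1438, 0.2093]
ee_rot: [0.707, 0.707, 0.026, -0.027]
ft_force: [0.1, -0.8, -0.1]
grip_width: 0.443
```

Run:
```python
from plan import *
i=manip.camera_info('wrist');w=manip.camera('wrist');cv2.imwrite('pics/w17.png',w)
planL(14,[.42,.045,.205],4,0,True)
A=T(np.array([.42,.045,.205]),RL(14));R=RL(25);B=T(np.array([.378,.137,.006])-R[:,2]*.05,R)
D=np.real(logm(np.linalg.inv(A)@B))/5;print((D[:3,3]*1e3).round(1),np.degrees([D[2,1],D[0,2],D[1,0]]).round(2),B[:3,3])
```

```text
t 34.025 p [0.5054 0.1437 0.211 ] w 38.0 F [0.9 0.1 1.1] j [-1.24  0.15  1.02  1.81 -0.21  1.24 -0.16]
per row x 4 [-24.6 -21.3  -2.5] [ 0.02  2.41 -0.  ] total 0.131
   [0.505 0.144 0.211]
   [0.463 0.094 0.21 ]
   [0.42  0.045 0.205]
[ 3.1 -8.4 33.8] [0.  2.2 0. ] [0.378      0.11586909 0.05131539]
```

View pics/w17.png

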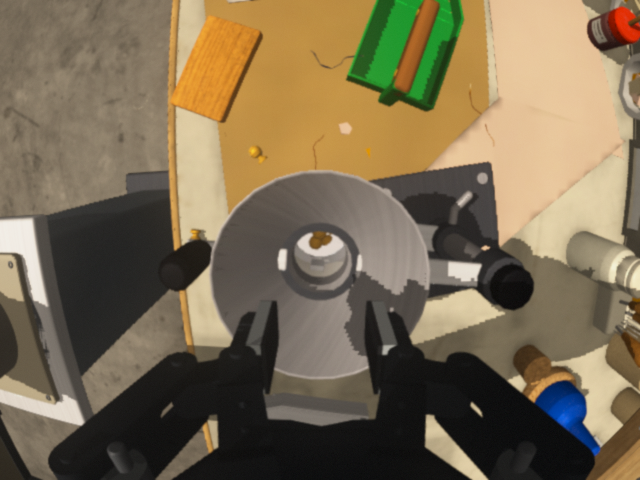

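Emit:
{"api": "step_arm", "payload": {
  "motion": [
    [-25, -21, -4, 0, 2.4, 0],
    [-25, -21, -4, 0, 2.4, 0],
    [-25, -21, -4, 0, 2.4, 0],
    [-25, -21, -4, 0, 2.4, 0],
    [3, -8, 34, 0, 2.2, 0],
    [3, -8, 34, 0, 2.2, 0],
    [3, -8, 34, 0, 2.2, 0],
    [3, -8, 34, 0, 2.2, 0],
    [2, -5, 20, 0, 2.2, 0],
    [0, 0, 0, 0, 0, 0]
  ]
}}

```text
clock: 35.28
position: [0.3853, 0.1025, 0.0784]
ee_rot: [0.689, 0.691, 0.157, -0.155]
ft_force: [-0.1, -0.5, -0.4]
grip_width: 0.448
```

Run:
```python
from plan import *
planL(25,[.378,.136,.006],1,.03)
planL(25,[.378,.136,.006],1,0)
```

```text
t 35.275 p [0.3853 0.1025 0.0784] w 38.3 F [-0.1 -0.5 -0.4] j [-1.33 -0.11  1.33  2.29 -0.43  0.92  0.28]
per row x 1 [-0.4 -7.4 49.7] [ 0.11 -0.45  0.22] total 0.05
t 35.275 p [0.3853 0.1025 0.0784] w 38.3 F [-0.1 -0.5 -0.4] j [-1.33 -0.11  1.33  2.29 -0.43  0.92  0.28]
per row x 1 [-0.6 -7.4 79.7] [ 0.11 -0.45  0.22] total 0.08
```

Emit:
{"api": "step_arm", "payload": {
  "motion": [
    [-0.5, -5, 20, 0, 0, 0],
    [0, -2, 24, 0, 0, 0],
    [0, 0, 20, 0, 0, 0],
    [0, 0, 0, 0, 0, 0]
  ]
}}

```text
clock: 35.78
position: [0.3805, 0.1303, 0.0245]
ee_rot: [0.688, 0.691, 0.158, -0.156]
ft_force: [-0.7, 0.4, 0.2]
grip_width: 0.449
```

Run:
```python
from plan import *
planL(25,[.378,.136,.006],1,0)
i=manip.camera_info('wrist');w=manip.camera('wrist');cv2.imwrite('pics/w18.png',w)
```

```text
t 35.775 p [0.3805 0.1303 0.0245] w 38.4 F [-0.7  0.4  0.2] j [-1.17  0.26  1.19  2.34 -0.91  0.94  0.66]
per row x 1 [-2.8 -2.5 19.1] [ 0.07 -0.68  0.24] total 0.019
```

View pics/w18.png

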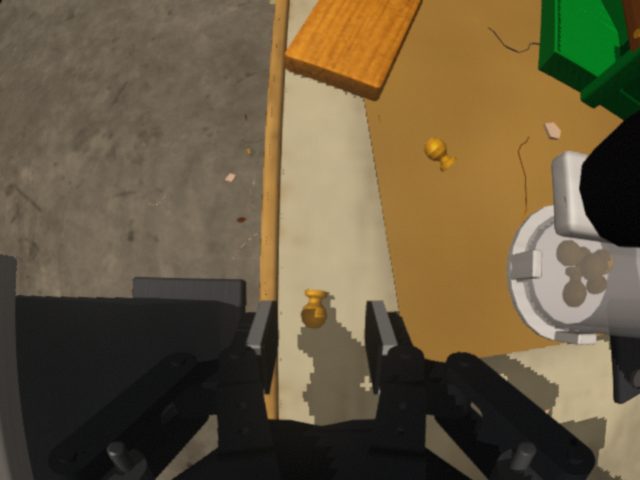

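Emit:
{"api": "step_arm", "payload": {
  "motion": [
    [-2.5, -2.5, 9, 0, -0.6, 0.2],
    [0, 0, 8, 0, 0, 0],
    [0, 0, 2, 0, 0, 0],
    [0, 0, 0, 0, 0, 0]
  ]
}}

```text
clock: 36.33
position: [0.38, 0.1373, 0.0089]
ee_rot: [0.69, 0.69, 0.157, -0.153]
ft_force: [0.5, 0.0, 1.1]
grip_width: 0.445
```

Run:
```python
from plan import *
planL(25,[.378,.136,.006],1,0)
```

```text
t 36.325 p [0.38   0.1373 0.0089] w 38.0 F [0.5 0.  1.1] j [-1.14  0.31  1.14  2.35 -0.98  0.92  0.7 ]
per row x 1 [-2.4 -2.   2.1] [ 0.3  -0.34  0.12] total 0.004
```

Emit:
{"api": "step_arm", "payload": {
  "motion": [
    [-2.5, -2, 3, 0, 0, 0],
    [0, 0, 0, 0, 0, 0]
  ]
}}

```text
clock: 36.58
position: [0.3779, 0.1361, 0.005]
ee_rot: [0.69, 0.69, 0.157, -0.153]
ft_force: [-0.9, 0.3, 0.1]
grip_width: 0.446
```

Emit:
{"api": "step_arm", "payload": {
  "motion": [
    [0, 0, 0, 0, 0, 0],
    [0, 0, 0, 0, 0, 0],
    [0, 0, 0, 0, 0, 0],
    [0, 0, 0, 0, 0, 0]
  ],
  "jaw": 4
}}

```text
clock: 37.08
position: [0.3779, 0.1359, 0.005]
ee_rot: [0.69, 0.69, 0.157, -0.153]
ft_force: [-0.2, 0.4, 0.2]
grip_width: 0.122
```

Run:
```python
from plan import *
cv2.imwrite('pics/w19.png',manip.camera('wrist'))
planL(10,[.42,.05,.215],6,0,True)
```

```text
t 37.125 p [0.3779 0.1359 0.005 ] w 10.2 F [-0.6 -0.1  0.4] j [-1.13  0.32  1.13  2.36 -0.99  0.92  0.72]
per row x 6 [ -3.    7.1 -37.8] [ 0.05 -2.55  0.01] total 0.231
   [0.378 0.136 0.005]
   [0.392 0.101 0.072]
   [0.406 0.072 0.143]
   [0.42  0.05  0.215]
```

View pics/w19.png

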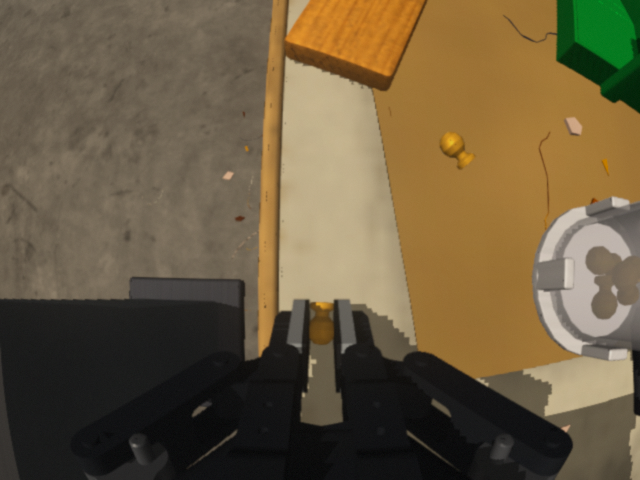

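Emit:
{"api": "step_arm", "payload": {
  "motion": [
    [-1, 3, -18, 0, -1, 0],
    [-3, 7, -38, 0, -2.5, 0],
    [-3, 7, -38, 0, -2.5, 0],
    [-3, 7, -38, 0, -2.5, 0],
    [-3, 7, -38, 0, -2.5, 0],
    [-3, 7, -38, 0, -2.5, 0],
    [8, 10, -22, 0, -1, 0],
    [25, 18, 2, 0, -1.2, 0],
    [25, 20, 4, 0, -1.2, 0],
    [25, 20, 4, 0, -1.2, 0],
    [20, 16, 4, 0, -1.2, 0],
    [0, 0, 0, 0, 0, 0]
  ]
}}

```text
clock: 38.62
position: [0.495, 0.1596, 0.2102]
ee_rot: [0.704, 0.708, 0.041, -0.046]
ft_force: [-0.1, -0.8, 0.2]
grip_width: 0.121
```

Run:
```python
from plan import *
planL(4,[.505,.147,.2],1,0)
```

```text
t 38.625 p [0.495  0.1596 0.2102] w 10.3 F [-0.1 -0.8  0.2] j [-1.25  0.12  1.01  1.83 -0.24  1.23 -0.16]
per row x 1 [-13.6  10.    8.9] [-0.46 -3.07  0.29] total 0.019
```

Emit:
{"api": "step_arm", "payload": {
  "motion": [
    [-13, 10, 7, -0.4, -3, 0],
    [0, 0, 2, 0, 0, 0],
    [0, 0, 0, 0, 0, 0]
  ]
}}

```text
clock: 39.0
position: [0.5044, 0.1459, 0.1993]
ee_rot: [0.706, 0.708, 0.025, -0.026]
ft_force: [-0.7, 0.2, 0.5]
grip_width: 0.119
```

Emit:
{"api": "step_arm", "payload": {
  "motion": [
    [0, 0, 0, 0, 0, 0],
    [0, 0, 0, 0, 0, 0],
    [0, 0, -10, 0, 0, 0]
  ],
  "jaw": 38
}}

```text
clock: 39.38
position: [0.5037, 0.1447, 0.21]
ee_rot: [0.706, 0.707, 0.025, -0.027]
ft_force: [-0.1, -0.0, 0.1]
grip_width: 0.444
```

Run:
```python
from plan import *
i=manip.camera_info('wrist');w=manip.camera('wrist');cv2.imwrite('pics/w20.png',w)
import pickle;pickle.dump(i,open('w20.pkl','wb'))
for c in ((344,68),): pass
from ik2 import ik,fk
j0=manip.get_obs()['joint_pos']
p=np.array([.4455,.210,.006]);R=RL(-25);
for k in (.2,.1,0):
    q=p-R[:,2]*k if k<.15 else np.array([.47,.26,.215]);s=ik(q,R if k<.15 else RL(-12),j0);print(q.round(3),s.x.round(2),s.cost);j0=s.x
planL(-12,[.47,.26,.215],4,0,True)
```

```text
[0.47  0.26  0.215] [-1.48  0.34  0.98  1.67 -0.1   1.38 -0.49] 1.1543850449877826e-06
[0.446 0.252 0.097] [-1.5   0.58  0.91  1.76 -0.1   1.28 -0.58] 3.8987220594478075e-07
[0.446 0.21  0.006] [-1.42  0.66  0.85  1.87 -0.15  1.07 -0.54] 3.455682964893062e-07
t 39.425 p [0.5046 0.1446 0.2117] w 38.1 F [ 1.2 -1.   1.7] j [-1.24  0.15  1.02  1.81 -0.21  1.24 -0.16]
per row x 4 [28.8 -8.6 -2.8] [-0.01 -4.07  0.02] total 0.12
   [0.505 0.145 0.212]
   [0.487 0.202 0.217]
   [0.47  0.26  0.215]
```

View pics/w20.png

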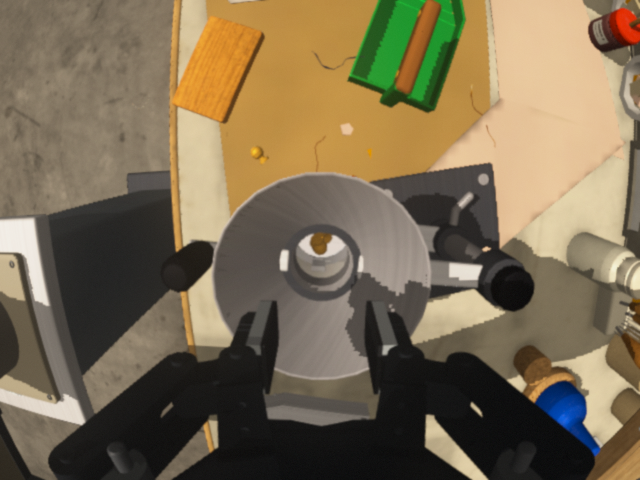

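Run:
```python
from plan import *
import pickle;i=pickle.load(open('w20.pkl','rb'))
for c in ((256,152.5),(265,160)): print(pl('wrist',*c,.007,i).round(4))
for c in ((175,105),(220,122),(263,30)): print('block',pl('wrist',*c,.018,i).round(3))
A=T(np.array([.47,.26,.215]),RL(-12));R=RL(-25);B=T(np.array([.4455,.2105,.006])-R[:,2]*.05,R)
D=np.real(logm(np.linalg.inv(A)@B))/4;print((D[:3,3]*1e3).round(1),np.degrees([D[2,1],D[0,2],D[1,0]]).round(2),B[:3,3])
```

```text
[0.442  0.2172 0.007 ]
[0.4505 0.2098 0.007 ]
block [0.365 0.267 0.018]
block [0.41  0.247 0.018]
block [0.45  0.335 0.018]
[ 6.3 -6.1 41.1] [ 0.   -3.25  0.  ] [0.4455     0.23163091 0.05131539]
```

Emit:
{"api": "step_arm", "payload": {
  "motion": [
    [29, -8.6, -4, 0, -4, 0],
    [29, -8.6, -4, 0, -4, 0],
    [29, -8.6, -4, 0, -4, 0],
    [26, -8.6, -3, 0, -4, 0],
    [6, -6, 40, 0, -3.2, 0],
    [6, -6, 40, 0, -3.2, 0],
    [6, -6, 40, 0, -3.2, 0],
    [4, -5, 25, 0, -3, 0],
    [0, 0, 0, 0, 0, 0]
  ]
}}

```text
clock: 40.55
position: [0.4494, 0.245, 0.0805]
ee_rot: [0.691, 0.691, -0.148, 0.154]
ft_force: [0.1, -0.5, 0.1]
grip_width: 0.443
```

Run:
```python
from plan import *
planL(-25,[.446,.2105,.006],1,.03)
cv2.imwrite('pics/w21.png',manip.camera('wrist'))
```

```text
t 40.55 p [0.4494 0.245  0.0805] w 37.8 F [ 0.1 -0.5  0.1] j [-1.47  0.57  0.87  1.78 -0.08  1.23 -0.59]
per row x 1 [ 0.  -3.6 52.1] [ 0.51 -0.35 -0.07] total 0.052
```

View pics/w21.png

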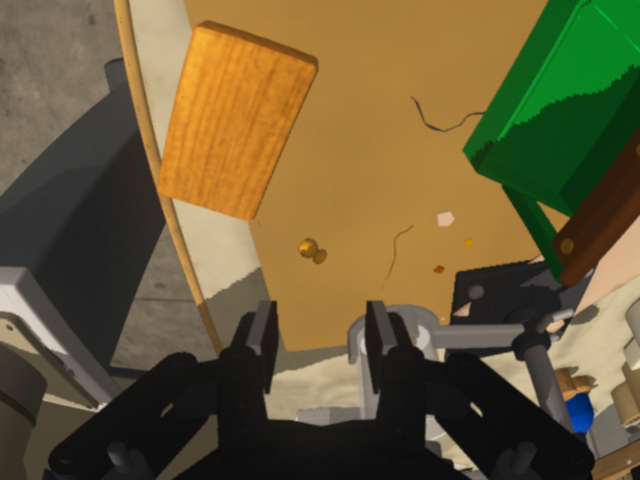

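Run:
```python
from plan import *
for c in ((308,247),(320,256)): print(pl('wrist',*c,.007).round(4))
```

```text
[0.4434 0.2179 0.007 ]
[0.4509 0.21   0.007 ]
```

Emit:
{"api": "step_arm", "payload": {
  "motion": [
    [0, -3.5, 18, 0.5, -0.3, 0],
    [0, 0, 22, 0, 0, 0],
    [0, 0, 14, 0, 0, 0],
    [0, 0, 0, 0, 0, 0]
  ]
}}

```text
clock: 41.1
position: [0.4493, 0.222, 0.0337]
ee_rot: [0.693, 0.689, -0.148, 0.151]
ft_force: [0.0, -0.4, -0.2]
grip_width: 0.443
```

Run:
```python
from plan import *
planL(-25,[.446,.2105,.006],1,0)
```

```text
t 41.1 p [0.4493 0.222  0.0337] w 37.8 F [ 0.  -0.4 -0.2] j [-1.42  0.62  0.84  1.84 -0.11  1.13 -0.57]
per row x 1 [ 1.1 -3.3 29.9] [ 0.17 -0.6  -0.38] total 0.03
```

Emit:
{"api": "step_arm", "payload": {
  "motion": [
    [1, -2.5, 10, 0, -0.6, -0.3],
    [0, 0, 12, 0, 0, 0],
    [0, 0, 6, 0, 0, 0],
    [0, 0, 0, 0, 0, 0]
  ]
}}

```text
clock: 41.6
position: [0.4472, 0.2114, 0.0069]
ee_rot: [0.691, 0.69, -0.151, 0.154]
ft_force: [-0.4, -0.5, -0.5]
grip_width: 0.446
```

Run:
```python
from plan import *
planL(-25,[.447,.2105,.006],1,0)
```

```text
t 41.6 p [0.4472 0.2114 0.0069] w 38.0 F [-0.4 -0.5 -0.5] j [-1.4   0.65  0.82  1.87 -0.13  1.07 -0.56]
per row x 1 [-0.4 -0.2  1.1] [ 0.22 -0.05 -0.06] total 0.001
```

Emit:
{"api": "step_arm", "payload": {
  "motion": [
    [0, 0, 1, 0, 0, 0],
    [0, 0, 0, 0, 0, 0],
    [0, 0, 0, 0, 0, 0],
    [0, 0, 0, 0, 0, 0],
    [0, 0, 0, 0, 0, 0]
  ],
  "jaw": 4
}}

```text
clock: 42.22
position: [0.4476, 0.2115, 0.0065]
ee_rot: [0.691, 0.69, -0.151, 0.154]
ft_force: [0.2, 0.3, 0.3]
grip_width: 0.157
```

Run:
```python
from plan import *
cv2.imwrite('pics/w22.png',manip.camera('wrist'))
planL(-10,[.465,.265,.22],6,0,True)
A=T(np.array([.465,.265,.22]),RL(-10));B=T(np.array([.505,.147,.203]),RL(0))
D=np.real(logm(np.linalg.inv(A)@B))/4;print((D[:3,3]*1e3).round(1),np.degrees([D[2,1],D[0,2],D[1,0]]).round(2),B[:3,3])
```

```text
t 42.275 p [0.4477 0.2114 0.0065] w 13.5 F [ 1.  -0.  -0.6] j [-1.4   0.65  0.82  1.87 -0.13  1.07 -0.56]
per row x 6 [ -2.2   3.  -36.7] [ 0.05  2.48 -0.01] total 0.221
   [0.448 0.211 0.007]
   [0.453 0.235 0.076]
   [0.459 0.253 0.147]
   [0.465 0.265 0.22 ]
[-29.1  10.    6.8] [0.  2.5 0. ] [0.505 0.147 0.203]
```

View pics/w22.png

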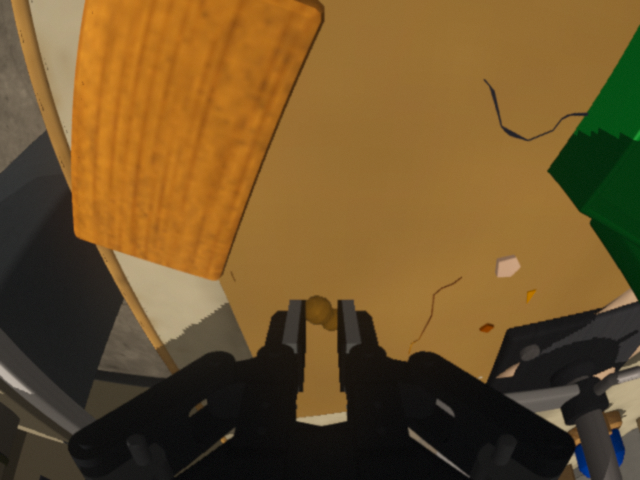

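Emit:
{"api": "step_arm", "payload": {
  "motion": [
    [-0.5, 1, -6, 0, 0.5, 0],
    [-1, 2, -15, 0, 1, 0],
    [0, 0, 0, 0, 0, 0]
  ]
}}

```text
clock: 42.65
position: [0.4512, 0.2196, 0.0281]
ee_rot: [0.693, 0.693, -0.141, 0.144]
ft_force: [0.0, -0.0, 0.8]
grip_width: 0.16
```

Run:
```python
from plan import *
w=manip.camera('wrist');crop(w,240,250,400,370,5,'pics/w23.png')
planL(-10,[.465,.265,.22],5,0)
```

```text
t 42.7 p [0.4507 0.2193 0.0274] w 13.8 F [0.  0.1 0.2] j [-1.41  0.61  0.83  1.86 -0.12  1.1  -0.55]
per row x 5 [ -2.3   3.  -39.6] [ 0.05  2.66 -0.  ] total 0.198
```

View pics/w23.png

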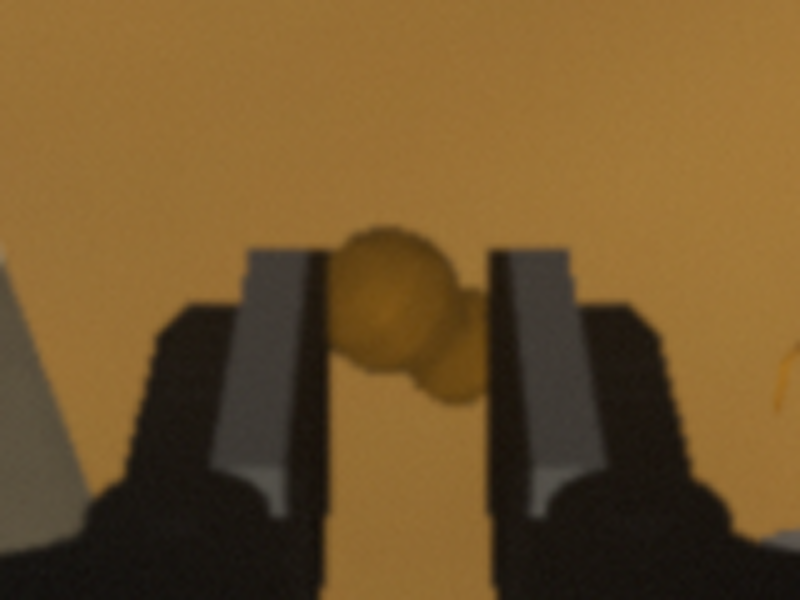

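Stud A is held and lifted. Carry on smoothly.

Emit:
{"api": "step_arm", "payload": {
  "motion": [
    [-2, 3, -25, 0, 2, 0],
    [-2, 3, -35, 0, 2.5, 0],
    [-2, 3, -35, 0, 2.5, 0],
    [-2, 3, -35, 0, 2.5, 0],
    [-2, 3, -35, 0, 2.5, 0],
    [-2, 3, -28, 0, 2, 0],
    [-15, 5, -8, 0, 0, 0],
    [-25, 9, 0, 0, 2, 0],
    [-25, 9, 0, 0, 2, 0],
    [-25, 9, 2, 0, 2, 0],
    [-20, 7, 2, 0, 2, 0],
    [0, 0, 0, 0, 0, 0]
  ]
}}

```text
clock: 44.2
position: [0.5056, 0.1495, 0.2323]
ee_rot: [0.707, 0.707, -0.008, 0.006]
ft_force: [-1.5, 0.8, -0.3]
grip_width: 0.158
```

Run:
```python
from plan import *
planL(2,[.505,.147,.2],1,0)
```

```text
t 44.2 p [0.5056 0.1495 0.2323] w 13.5 F [-1.5  0.8 -0.3] j [-1.29  0.16  1.01  1.75 -0.12  1.31 -0.25]
per row x 1 [-2.8 -0.5 32.3] [-0.17  3.16  0.04] total 0.032
```

Emit:
{"api": "step_arm", "payload": {
  "motion": [
    [-1, 0, 14, 0, 1.5, 0],
    [-1, 0, 13, 0, 1.5, 0],
    [0, 0, 4, 0, 0, 0],
    [0, 0, 0, 0, 0, 0]
  ]
}}

```text
clock: 44.7
position: [0.5036, 0.1487, 0.1969]
ee_rot: [0.706, 0.708, 0.009, -0.014]
ft_force: [0.2, 0.1, -0.4]
grip_width: 0.161
```

Emit:
{"api": "step_arm", "payload": {
  "motion": [
    [0, 0, 0, 0, 0, 0],
    [0, 0, 0, 0, 0, 0],
    [0, 0, -10, 0, 0, 0],
    [0, 0, -20, 0, 0, 0],
    [0, 0, 0, 0, 0, 0]
  ],
  "jaw": 38
}}

```text
clock: 45.32
position: [0.5045, 0.1487, 0.2298]
ee_rot: [0.705, 0.709, 0.01, -0.013]
ft_force: [-0.1, 0.2, -0.5]
grip_width: 0.443
```

Run:
```python
from plan import *
st()
w=manip.camera('wrist');cv2.imwrite('pics/w24.png',w)
s=manip.camera('scene');cv2.imwrite('pics/s24.png',s);crop(s,190,180,370,330,4,'pics/s24c.png')
```

```text
t 45.325 p [0.5045 0.1487 0.2298] pitch -1.9 yaw 90.3 roll -0.2 lip [0.5038 0.2453 0.1829] F [-0.1  0.2 -0.5] j [-1.26  0.14  1.01  1.77 -0.16  1.29 -0.21]
```

View pics/w24.png

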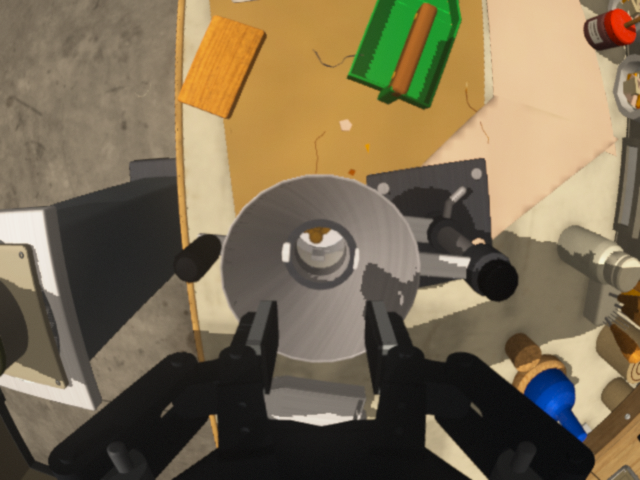

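View pics/s24c.png

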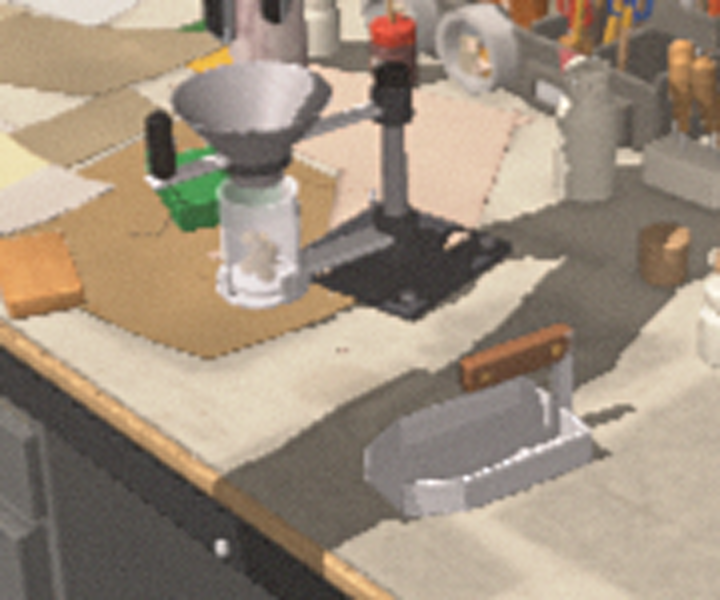

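Emit:
{"api": "step_arm", "payload": {
  "motion": [
    [-25, -20, -8, 0, 2.5, 0],
    [-25, -20, -8, 0, 2.5, 0],
    [-25, -20, -4, 0, 2.5, 0],
    [-25, -20, 0, 0, 2.5, 0],
    [-25, -10, 10, 0, 2.5, 0],
    [-20, 0, 25, 0, 2.5, 0],
    [-10, 0, 30, 0, 2.5, 0],
    [-10, 0, 25, 0, 2.5, 0],
    [0, 0, 0, 0, 0, 0]
  ]
}}

```text
clock: 46.55
position: [0.4073, 0.009, 0.1327]
ee_rot: [0.69, 0.698, 0.133, -0.137]
ft_force: [-0.7, -0.2, 0.2]
grip_width: 0.446
```

Run:
```python
from plan import *
st()
w=manip.camera('wrist');cv2.imwrite('pics/w25.png',w)
t=manip.camera('top');cv2.imwrite('pics/t25.png',t);crop(t,150,190,310,310,5,'pics/t25c.png')
```

```text
t 46.55 p [0.4073 0.009  0.1327] pitch -22.0 yaw 90.6 roll -0.2 lip [0.4061 0.1159 0.1219] F [-0.7 -0.2  0.2] j [-1.34 -0.5   1.34  2.15  0.11  1.11 -0.07]
```

View pics/w25.png

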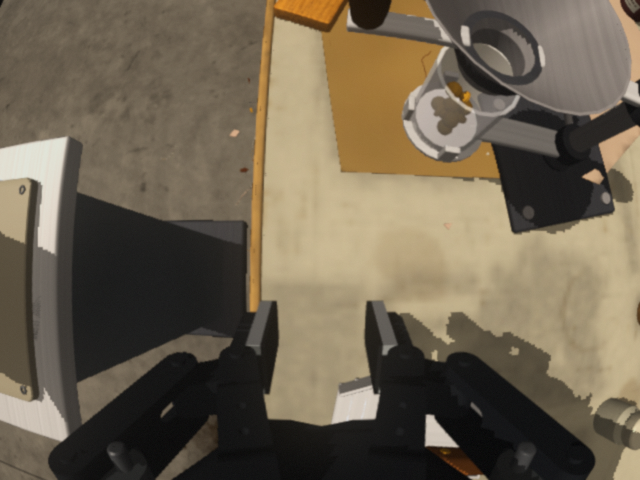

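View pics/t25c.png

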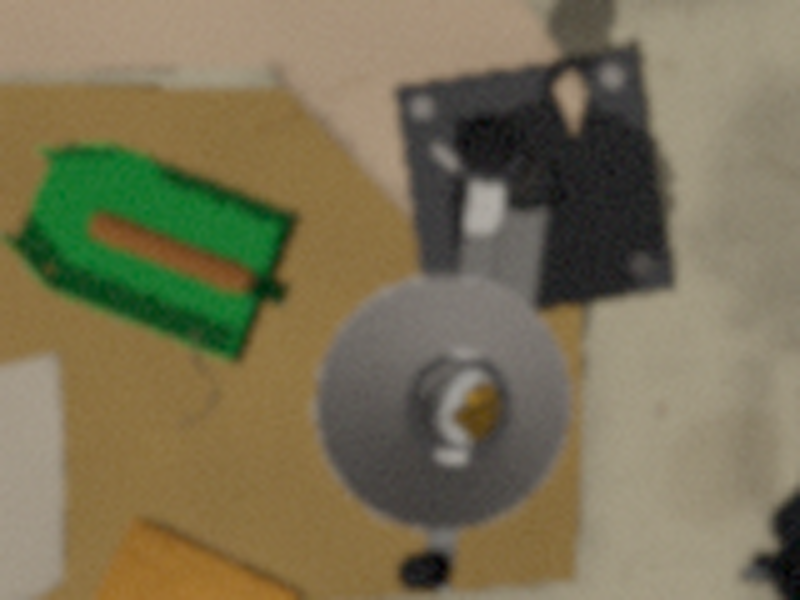

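Run:
```python
from plan import *
w=cv2.imread('pics/w25.png');s=cv2.imread('pics/s24.png')
a=cv2.resize(w[20:180,380:560],(600,533),interpolation=cv2.INTER_CUBIC);
cv2.imwrite('pics/w25z.png',a);crop(s,235,215,275,265,11,'pics/s25z.png')
```

```text
(no output)
```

View pics/w25z.png

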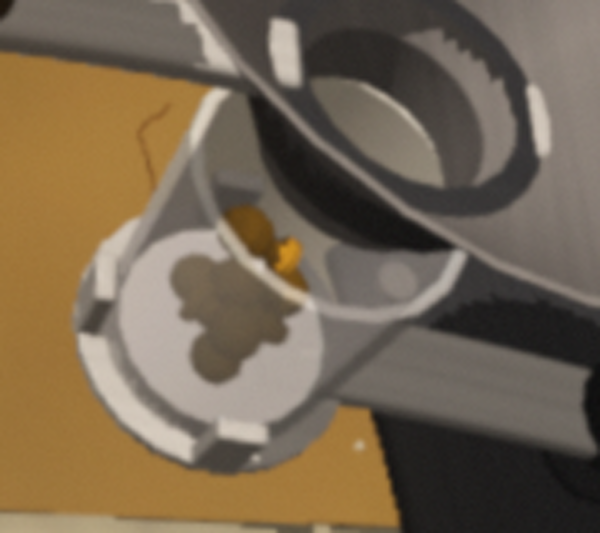

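View pics/s25z.png

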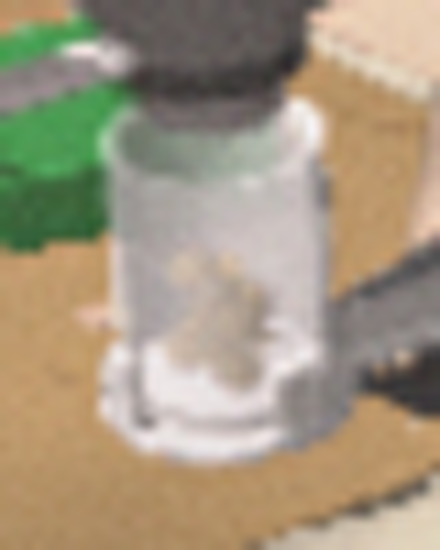

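Emit:
{"api": "step_arm", "payload": {
  "motion": [
    [0, 25, -25, 0, -3, 0],
    [0, 30, -30, 0, -3, 0],
    [0, 30, -30, 0, -3, 0],
    [0, 20, -20, 0, -3, 0],
    [0, 0, 0, 0, 0, 0],
    [0, 0, 0, 0, 0, 0],
    [0, 0, 0, 0, 0, 0]
  ]
}}

```text
clock: 47.52
position: [0.4947, -0.0277, 0.2485]
ee_rot: [0.71, 0.699, 0.066, -0.055]
ft_force: [-0.4, -0.7, -0.2]
grip_width: 0.446
```

Run:
```python
from plan import *
s=manip.camera('scene');cv2.imwrite('pics/s26.png',s)
a=cv2.imread('pics/s24.png');b=cv2.imread('pics/scene0.png')
for n,(x,y) in dict(spool=(394,355),glue=(372,260),block=(199,247)).items():
    c=lambda im:im[y-18:y+18,x-18:x+18].astype(int)
    print(n,np.abs(c(s)-c(b)).mean().round(1))
```

```text
spool 22.0
glue 29.6
block 13.7
```

View pics/s26.png

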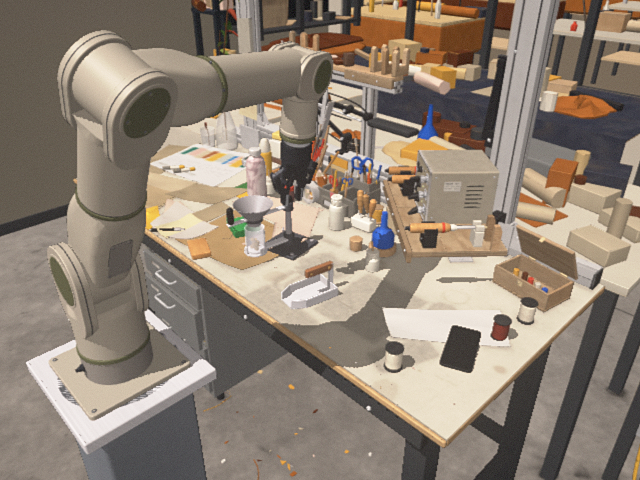

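The spool (394,355), glue jar (372,260) and block (199,247) are where they started, and only the shadows changed. The scoop is flat on the bench at (312,287) and the gripper is clear.

```bash
python3 -c "
from workcell import manip
print(manip.hand_in(), manip.get_obs()['clock'])"
```

```text
the job is handed in; nothing more can be done
the job is handed in; nothing more can be done
```

I handed the job in at about 47.6 s with the funnel over the jar, all six studs apparently in it and the scoop flat on the bench. However, only two of the studs were actually poured from the scoop.

**What went wrong:** four studs fell out onto the bench while I was carrying the scoop tilted about 17°. I tipped the scoop over the funnel to about 61°, which emptied the other two into the jar. I set the scoop down, then picked up the four fallen studs one by one and dropped each through the funnel.

**Last checks:**
- **Jar and funnel:** the pile of studs reaches about half the jar's height. I could not count all six in it, but no stud was left on the bench, in the scoop or in the funnel.
- **Alignment:** the spout looked about 1 mm off the jar's axis in the scene picture.
- **Bystanders:** the glue jar, spool and block are at the same pixels as at the start by eye. A raw image difference there was not zero (14 to 30 grey levels), which I put down to the arm's moving shadow.
- **Joint limits:** joints 2 and 3 read −0.50 and 1.34 rad, exactly at their range limits, during one look at the jar. I saw no sign that they went past them.

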